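# Load a label roll on a tilted unwind spindle and lock its bayonet cap

### The arm

A 6-joint arm with a two-finger parallel gripper is mounted at the origin on a cart in front of the work surface, level with it; the furniture and walls round the work are solid. World frame = base frame: x ahead of the robot, y to its left, z up, the work surface at z = 0. Lengths are in m, angles in rad, forces in N, time in s.
With the tool pointing down it reaches from about 0.325 to 0.875 m from the base axis. Payload 4.4 kg.
Tool frame: the origin (TCP) lies at the very end of the fingers, on their centre line; the grasp point (between the pads) lies 19 mm behind it; z points along the fingers, y is the line along which they close (so a half turn about z gives the same grasp; the last joint's range is limited). The gripper opens to 85 mm and grips with 20 to 120 N. Pads are 22 mm wide; open, the fingers measure 114 mm over their backs; the gripper's body (76 mm by 85 mm) begins 54 mm behind the grasp point. The pads swing forward as they close: fully open they stand 13 mm farther back than shut.
Start: joints at [1.046, 0.207, 1.542, -0, 1.393, -0.15], TCP at [0.211, 0.535, 0.231] pointing down, gripper open.
Joint ranges: [-2.73, 2.73], [-0.86, 2.22], [0.23, 2.46], [-1.11, 4.25], [0.08, 2.63], [-2.82, 2.82]. Speed limits (rad/s): [2.79, 2.79, 3.14, 3.14, 3.14, 3.14].

### API

Orientations are given as [roll, pitch, yaw] about the fixed x, y, z axes, in that order (R = Rz(yaw) Ry(pitch) Rx(roll)).
In Python, from bench import telemetry, imaging, finish_job gives the robot as it stands.
- The arm moves only by the shell command python3 -m crank 'ROWS'. ROWS is JSON, a list of rows, each a list of 3 entries, a list of its own where there are three numbers: the shift along the tool's x, y, z each as a share of 0.5 m, from -1 to 1, then the turn, a rotation vector about the tool's x, y, z each as a share of pi/2 rad, from -1 to 1, then the closure, from 0 (fully open) to 1 (shut). A call has 1 to 12 rows; each row is the pose to reach, as a shift and turn from the pose commanded when the call began, along the tool's axes at that moment; what a row does not reach only later rows make up. A row lasts 1/10 s, in which the tool goes at most 50 mm and 8.59 degrees, less where a joint would pass 70% of its speed; a pose out of reach is approached as far as the arm can. A call with a number of a shift or a turn outside -1 to 1 is refused whole. A call with a gripper value outside its range is refused whole. The fingers move at their own pace and stop on an object; the grip force is fixed at half the most. Time passes only in rows, so rows that repeat a pose let the fingers close. It gives the time, the measured TCP pose, the force, the opening and the grip force at its end, in the units of the state.
- telemetry.get_obs(): the state, without advancing time (a new reading comes with each control period).
- imaging.read_camera(name): name is "scene" or "side" or "wrist"; returns the picture (420x560x3 uint8, red, green, blue); there is no depth.
- imaging.calibration(name): a dict with "camera_matrix" (3x3 intrinsics, pixels), "rvec" (rotation vector, rad) and "tvec" (3), from world to camera coordinates, as OpenCV has them. Camera axes: x right, y down, z forward; pixel columns grow to the right and rows downward; lengths in m; the calibration is good to about 2 mm. A picture is of the moment at which its call begins: read the wrist's pose just before it. calibration takes no time and is no camera call; for the wrist camera it gives the pose at the moment of the call.
- finish_job(): hands the job in; it is judged then, once.
The state is a dict: "time": time; "q": joint angles; "joint_vel": joint speeds; "joint_efforts": joint torques, N m; "tcp_pos": TCP position; "eef_rot": TCP orientation; "force": force on the tool from outside, world axes, zero at the start; "ft_torque": the same for the moment, N m; "finger_gap": finger opening in m; "finger_force": force on a finger pad.
Only numpy, scipy, OpenCV 4.12 (cv2) and the standard library are available. Lean on these libraries where they do the work, as an engineer would, in place of code of your own. Each camera call takes 0.05 s, during which the arm holds its last target. There are 200 camera calls.

### The job

Load the label unwinder: slide the cork-faced steel friction disc onto the tilted spindle first, cork side up, then the green label roll on top of it, and last the black bayonet cap. Feel for where the cap drops over the spindle's three lugs, push it down against the spring and turn it clockwise to its stop, so that it stays locked down on the roll when you let go. Leave the two bottles and the marker where they are.

Things in the scene. Friction and masses are not known exactly. Their poses are not given: they have to be found in the camera images.
- unwinder: Grey base plate 150 x 112 mm, fixed on the bench, with two cheeks that carry the tilted aluminium head; front towards -x, y along its width. Origin under the base, on the bench; the seat is 108 mm up and 20 mm forward of it. A tear blade stands 70 mm from the spindle axis on the far side, up to 30 mm above the seat; at the sides all is clear down to 18 mm below the seat.
- seat (a point): On the spindle axis, at the top face of the black drag seat (37 mm across, brass ring) with no load. z runs out along the spindle, 35 degrees from vertical, leaning to the unwinder's front; y is level. Does not turn with the spindle. Along z: 25 mm pilot to 15 mm, cone to 19, 15 mm nose to 31, its tapered tip at 35.5. Without the cap the disc takes 0 to 10 mm, the roll 10 to 28 mm.
- lugs (a point): On the axis, 31 mm along z from seat, at the tops of the nose's three steel lugs; axes as seat. The lugs are 4 mm wide, 120 degrees apart, reach 11.5 mm from the axis and stand from 27 to 31 mm along z. A brake holds the spindle where it last stopped (slips at 0.4 N m), so the lugs may point any way round: this point does not tell which.
- drag_seat (a joint): How far the drag seat is pressed down along the spindle (m, 0 unloaded, 0.010 at most). Its spring takes 2.5 N to start and 0.7 N more for each mm. With the cap locked it reads about 0.004.
- friction_disc: Flat steel ring with a brown cork facing on top, 50 mm across, 10 mm thick, bore 27.4 mm, 50 g. Origin at the centre of its underside, z up out of the cork face. It lies flat, cork up, and goes on the spindle that way. Bare wood lies about 3 mm lower than the cloth on the bench's right half.
- label_roll: Rigid roll of green labels with white dots round the outside and a cardboard core, 60 mm across, 18 mm high, bore 27.4 mm, 70 g. Origin at the centre of its underside, z up through the bore. Lies flat; either way round will do.
- bayonet_cap: Round black ribbed cap, 42 mm across, 26 mm high, closed on top, 50 g, open side down. Origin at the centre of its underside, z up. Bore 17 mm with three 8.5 mm wide slots 120 degrees apart, one along its own x axis; white marks on top show them. If slots and lugs are over 10 degrees out it stops on the lugs, underside 31 mm from seat; in line it drops on to the roll (28 mm).
- cap_slot (a point): In the mouth of the cap's x slot, 10.7 mm from its axis, at the underside. Lugs in the slots, push the underside to 19 to 21.5 mm from seat and turn the cap clockwise, seen from its top, 60 degrees to a stop (about 67 at most). Let go there: the spring lifts it, the lugs drop into 2 mm pockets and it rests locked at about 24 mm. Not locked, it springs back to 28 mm.
- alcohol: White plastic bottle with a blue nozzle, 48 mm across, 134 mm tall, stands upright, origin at the centre of its underside. A bystander.
- dropper_bottle: Small amber dropper bottle with a black top, 33 mm across, 102 mm tall, stands upright, origin at the centre of its underside. A bystander.
- green_marker: Green and white marker pen lying on the bench, 135 mm long, 17 mm thick, origin at the middle of its underside. A bystander.
Things that resemble listed ones, but are neither listed nor needed, are in the scene too. Leave any orange or purple look-alike of the label_roll alone.

How it is judged:
On the way, in this order (a step that is already met when the one before it is completed fails the run):
1. the friction disc lies flat on the spindle's seat, cork side up (z of friction_disc in the frame of seat below 0.003 m and angle between the z axis of friction_disc and the z axis of seat, either way round below 0.12 rad and x of friction_disc in the frame of seat between -0.004 and 0.004 m and y of friction_disc in the frame of seat between -0.004 and 0.004 m and angle between friction_disc's own z axis and vertical below 0.9 rad), for 0.2 s.
2. the label roll lies flat on the friction disc on the spindle (z of friction_disc in the frame of seat below 0.003 m and z of label_roll in the frame of friction_disc between 0.008 and 0.0125 m and angle between the z axis of label_roll and the z axis of seat, either way round below 0.12 rad and x of label_roll in the frame of seat between -0.004 and 0.004 m and y of label_roll in the frame of seat between -0.004 and 0.004 m), for 0.2 s.
At the end, for the whole second after the job is handed in: Disc (cork up), roll and cap are on the spindle in that order, each on the one below (gaps under 2.5 mm), centred within 4 mm; the cap stays locked, its underside less than 25.5 mm along the spindle from the unloaded seat face (locked 24, unlocked 28); all at rest (z of friction_disc in the frame of seat between -0.008 and 0 m and x of friction_disc in the frame of seat between -0.004 and 0.004 m and y of friction_disc in the frame of seat between -0.004 and 0.004 m and z of label_roll in the frame of friction_disc between 0.008 and 0.0125 m and angle between the z axis of label_roll and the z axis of seat, either way round below 0.12 rad and z of bayonet_cap in the frame of seat between 0.018 and 0.0255 m and z of bayonet_cap in the frame of label_roll between 0.016 and 0.0205 m and angle between the z axis of bayonet_cap and the z axis of seat, either way round below 0.15 rad and x of bayonet_cap in the frame of seat between -0.004 and 0.004 m and y of bayonet_cap in the frame of seat between -0.004 and 0.004 m and linear speed of each of bayonet_cap, label_roll below 0.02 m/s and angular speed of bayonet_cap below 0.3 rad/s and contact force between the fingers and bayonet_cap below 0.05 N and angle between friction_disc's own z axis and vertical below 0.9 rad); the robot touches nothing.
It fails at once if a bottle is knocked over or shoved more than 3 cm (distance of any of alcohol, dropper_bottle from where it was at the start of the episode above 0.03 m or angle between any of alcohol, dropper_bottle's own z axis and vertical above 0.5 rad).
It fails at once if the marker is shoved more than 3 cm (distance of green_marker from where it was at the start of the episode above 0.03 m).
It also fails if it takes over 70 s, if anything falls off the work surface, if the arm or the gripper's body presses on something with over 40 N, if the wrist force passes 120 N, or if a joint passes its speed limit or range.

## Working session

There is one attempt and no reset: what is moved stays moved. The work goes in short steps, Python scripts to look and compute and a shell command to move; the robot and the scene stay as the last step left them, time stands still between calls to the robot, and variables do not carry over. Pictures are saved under pics/ and viewed, at most 10 in all, crops included, and the job is handed in when it is done.

```bash
ls; mkdir -p pics
python3 - <<'E'
from bench import telemetry, imaging
import cv2,numpy as np
print(telemetry.get_obs())
a=imaging.read_camera("scene");b=imaging.read_camera("side")
for n,i in(("scene0",a),("side0",b)): cv2.imwrite(f"pics/{n}.png",i[:,:,::-1])
for n in("scene","side","wrist"): print(n,imaging.calibration(n))
E
```

```text
pics
{'time': 0.0, 'q': array([ 1.04546895e+00,  2.07398020e-01,  1.54297158e+00, -8.51045771e-07,
        1.39350664e+00, -1.50494664e-01]), 'joint_vel': array([-0.00011368, -0.00080129, -0.00077401,  0.00122014,  0.00016227,
        0.00156448]), 'joint_efforts': array([-1.08546956e-03, -3.83037293e+01, -2.91591203e+01, -5.44481991e-04,
        1.05741280e-02,  4.68969375e-06]), 'tcp_pos': array([0.21013727, 0.53440489, 0.23012989]), 'eef_rot': array([-3.13933475e+00, -3.41543403e-04,  2.76675971e+00]), 'force': array([ 0.52570653,  0.65130899, -0.48904082]), 'ft_torque': array([-0.02168965,  0.03138989, -0.02462996]), 'finger_force': 0.0, 'finger_gap': 0.08534781699048401}
scene {'camera_matrix': array([[446.95243934,   0.        , 278.16316097],
       [  0.        , 446.95243934, 215.81271944],
       [  0.        ,   0.        ,   1.        ]]), 'rvec': array([ 1.93138038, -0.73884488,  0.45513685]), 'tvec': array([-0.39190342,  0.25759737,  0.87794486])}
side {'camera_matrix': array([[530.91466465,   0.        , 271.70314665],
       [  0.        , 530.91466465, 208.72335113],
       [  0.        ,   0.        ,   1.        ]]), 'rvec': array([ 0.40765027, -2.88565268,  0.91625291]), 'tvec': array([0.53388564, 0.18644758, 1.26176041])}
wrist {'camera_matrix': array([[314.17556859,   0.        , 277.30091676],
       [  0.        , 314.17556859, 209.19811614],
       [  0.        ,   0.        ,   1.        ]]), 'rvec': array([-2.37404254, -1.62011637, -0.24962777]), 'tvec': array([-0.57407497, -0.0394884 ,  0.38057019])}
```

View pics/scene0.png

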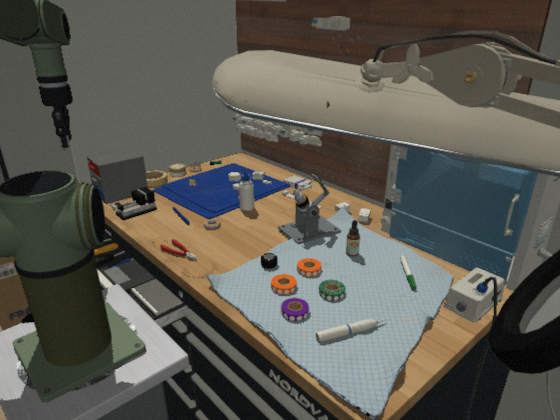

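View pics/side0.png

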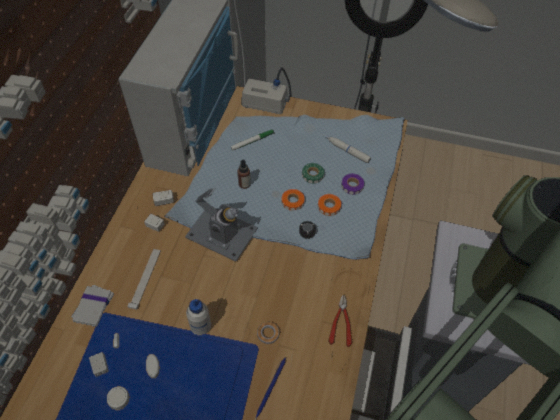

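```bash
cat > h.py <<'E'
import cv2,numpy as np
from bench import telemetry, imaging
from scipy.spatial.transform import Rotation as R
def cam(n,c=None):
    c=c or imaging.calibration(n); return c["camera_matrix"],cv2.Rodrigues(c["rvec"])[0],c["tvec"]
def ray(n,p,c=None):
    K,Rm,t=cam(n,c); d=Rm.T@np.linalg.inv(K)@np.array([p[0],p[1],1.]); return -Rm.T@t,d/np.linalg.norm(d)
def plane(n,p,z,c=None):
    o,d=ray(n,p,c); return o+d*(z-o[2])/d[2]
def tri(obs):
    A=0;b=0
    for o,d in obs:
        P=np.eye(3)-np.outer(d,d);A=A+P;b=b+P@o
    return np.linalg.solve(A,b)
def proj(n,X,c=None):
    K,Rm,t=cam(n,c); x=K@(Rm@np.asarray(X)+t); return x[:2]/x[2]
def pose():
    o=telemetry.get_obs(); return o["tcp_pos"],R.from_euler("xyz",o["eef_rot"]).as_matrix()
def delta(pos,Rt):
    "target tcp pose -> shares (shift, turn) from measured pose"
    p,M=pose(); return M.T@(np.asarray(pos)-p)/.5, R.from_matrix(M.T@Rt).as_rotvec()/(np.pi/2)
E
python3 - <<'E'
from h import *
pts=dict(disc=((212,225),(268,332)),roll=((332,290),(313,173)),cap=((269,260),(307,229)),alc=((247,208),(199,318)),drop=((353,252),(243,175)),mark=((408,272),(253,140)),unw=((310,231),(222,230)),nose=((302,201),(229,216)))
for k,(a,b) in pts.items():
    print(k,tri([ray("scene",a),ray("side",b)]).round(3),plane("scene",a,.01).round(3),plane("side",b,.01).round(3))
s=cv2.imread("pics/scene0.png");d=cv2.imread("pics/side0.png")
def cr(i,x,y,w,h): return cv2.resize(i[y:y+h,x:x+w],(400,300),interpolation=cv2.INTER_CUBIC)
m=np.vstack([np.hstack([cr(d,228,302,80,60),cr(d,180,175,100,75)]),np.hstack([cr(d,270,150,120,90),cr(s,260,165,100,75)])])
cv2.imwrite("pics/m1.png",m)
E
```

```text
disc [ 0.49   0.257 -0.003] [0.476 0.235 0.01 ] [0.489 0.262 0.01 ]
roll [ 0.5   -0.213  0.008] [ 0.5   -0.215  0.01 ] [ 0.499 -0.211  0.01 ]
cap [ 0.471 -0.027  0.014] [ 0.476 -0.021  0.01 ] [ 0.471 -0.029  0.01 ]
alc [0.645 0.274 0.001] [0.624 0.257 0.01 ] [0.649 0.273 0.01 ]
drop [ 0.673 -0.142  0.014] [ 0.666 -0.139  0.01 ] [ 0.681 -0.152  0.01 ]
mark [ 0.696 -0.287  0.006] [ 0.693 -0.29   0.01 ] [ 0.693 -0.282  0.01 ]
unw [0.678 0.029 0.001] [0.664 0.017 0.01 ] [0.677 0.033 0.01 ]
nose [0.651 0.042 0.099] [0.791 0.179 0.01 ] [ 0.674 -0.013  0.01 ]
```

View pics/m1.png

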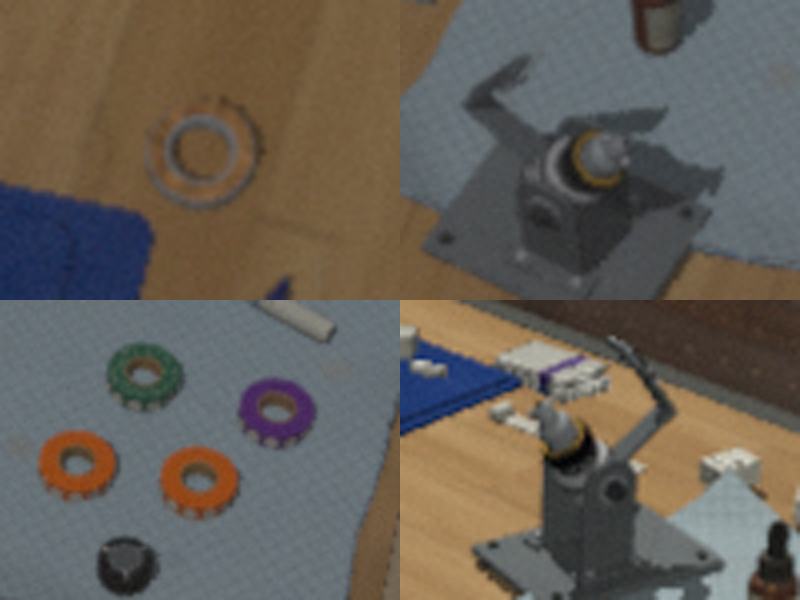

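Run:
```python
from h import *
p,M=pose(); K,Rm,t=cam("wrist"); C=-Rm.T@t
print("cam in tool",(M.T@(C-p)).round(4)); print("cam axes in tool cols\n",(M.T@Rm.T).round(3)); print(M.round(3))
for q in((185.75,236.75),(257.5,226.25),(238,258),(191.75,235),(251.25,228)): print(q,plane("side",q,.006).round(3))
# view pose: tool down, x axis direction choices
Rd=np.array([[-1,0,0],[0,1,0],[0,0,-1.]]).T
for y in (0,np.pi/2,-np.pi/2,np.pi):
  Rt=R.from_euler("z",y).as_matrix()@R.from_euler("x",np.pi).as_matrix()
  print(y,(Rt@(M.T@(C-p))).round(3),[v.round(3) for v in delta((.5,.1,.3),Rt)])
```

```text
cam in tool [ 0.0789  0.0003 -0.1429]
cam axes in tool cols
 [[ 0.001 -0.952 -0.305]
 [ 1.     0.001  0.   ]
 [ 0.    -0.305  0.952]]
[[-0.931  0.366 -0.001]
 [ 0.366  0.931 -0.002]
 [ 0.    -0.002 -1.   ]]
(185.75, 236.75) [0.759 0.075 0.006]
(257.5, 226.25) [ 0.595 -0.005  0.006]
(238, 258) [0.614 0.097 0.006]
(191.75, 235) [0.747 0.066 0.006]
(251.25, 228) [0.609 0.004 0.006]
0 [ 0.079 -0.     0.143] [array([-0.858, -0.597, -0.139]), array([-1.000e-03,  2.000e-03,  1.761e+00])]
1.5707963267948966 [0.    0.079 0.143] [array([-0.858, -0.597, -0.139]), array([-0.001,  0.001,  0.761])]
-1.5707963267948966 [-0.    -0.079  0.143] [array([-0.858, -0.597, -0.139]), array([-1.000e-03, -1.000e-03, -1.239e+00])]
3.141592653589793 [-0.079  0.     0.143] [array([-0.858, -0.597, -0.139]), array([-0.001, -0.   , -0.239])]
```

```bash
cat >> h.py <<'E'
SEAT=np.array([.658,.038,.108]);YAW=-.16
def seatR(yaw=None):
    return R.from_euler("z",YAW if yaw is None else yaw).as_matrix()@R.from_euler("y",-np.radians(35)).as_matrix()
def toolR(phi=0,yaw=None):
    "tool on the spindle axis, turned phi clockwise (seen from top)"
    return seatR(yaw)@np.diag([-1,1,-1.])@R.from_euler("z",phi).as_matrix()
def downR(y): return R.from_euler("xyz",(np.pi,0,y)).as_matrix()
def show(pos,Rt):
    s,r=delta(pos,Rt); print("shift",s.round(4),"turn",r.round(4),"rows>=",(np.linalg.norm(s)*10).round(1),(np.linalg.norm(r)*10.48).round(1))
E
python3 - <<'E'
from h import *
show((.46,.257,.2),downR(np.pi-.16))
E
```

```text
shift [-0.6682 -0.3334  0.0609] turn [-0.0013 -0.0003 -0.1367] rows>= 7.5 1.4
```

```bash
python3 -m crank '[[[-0.33,-0.17,0.03],[0,0,-0.07],0],[[-0.67,-0.333,0.06],[0,0,-0.137],0],[[-0.67,-0.333,0.06],[0,0,-0.137],0],[[-0.67,-0.333,0.06],[0,0,-0.137],0],[[-0.67,-0.333,0.06],[0,0,-0.137],0],[[-0.67,-0.333,0.06],[0,0,-0.137],0],[[-0.67,-0.333,0.06],[0,0,-0.137],0],[[-0.67,-0.333,0.06],[0,0,-0.137],0],[[-0.67,-0.333,0.06],[0,0,-0.137],0],[[-0.67,-0.333,0.06],[0,0,-0.137],0]]'
python3 - <<'E'
from h import *
c=imaging.calibration("wrist"); i=imaging.read_camera("wrist"); cv2.imwrite("pics/w_disc.png",i[:,:,::-1]); np.save("w_disc.npy",c)
print(pose()[0].round(4), proj("wrist",(.49,.257,.0),c))
show(SEAT+seatR()@[0,0,.1],toolR())
E
```

```text
time: 1.1
tcp_pos: [0.461, 0.2571, 0.2007]
eef_rot: [-3.141, -0.002, 2.98]
force: [-0.6, -0.2, 0.6]
finger_gap: 0.0852
finger_force: 0.0
[0.4606 0.2578 0.2009] [280.85559836 207.50454893]
shift [-0.3449 -0.3712  0.0214] turn [ 1.000e-04 -3.897e-01  2.000e-04] rows>= 5.1 4.1
```

```bash
python3 -m crank '[[[-0.345,-0.371,0.021],[0,-0.39,0],0],[[-0.345,-0.371,0.021],[0,-0.39,0],0],[[-0.345,-0.371,0.021],[0,-0.39,0],0],[[-0.345,-0.371,0.021],[0,-0.39,0],0],[[-0.345,-0.371,0.021],[0,-0.39,0],0],[[-0.345,-0.371,0.021],[0,-0.39,0],0],[[-0.345,-0.371,0.021],[0,-0.39,0],0],[[-0.345,-0.371,0.021],[0,-0.39,0],0],[[-0.345,-0.371,0.021],[0,-0.39,0],0]]'
python3 - <<'E'
from h import *
c=imaging.calibration("wrist"); i=imaging.read_camera("wrist"); cv2.imwrite("pics/w_seat.png",i[:,:,::-1]); np.save("w_seat.npy",c)
S=SEAT;Rs=seatR()
for z in (0,.0355): print(z,proj("wrist",S+Rs@[0,0,z],c))
for q in ((.075,.056),(.075,-.056),(-.075,.056),(-.075,-.056)): 
  b=np.array([.678,.035,0])+R.from_euler("z",YAW).as_matrix()@[q[0],q[1],.0]; print(q,proj("wrist",b,c))
j=cv2.imread("pics/w_disc.png")[155:260,210:350]
m=np.hstack([cv2.resize(j,(400,300),interpolation=2),cv2.resize(i[:,:,::-1][:,:],(400,300))])
n=cv2.resize(i[:,:,::-1][105:320,170:400],(800,748)); 
cv2.imwrite("pics/m2.png",np.vstack([m,np.hstack([cv2.resize(i[:,:,::-1][140:275,190:370],(400,300),interpolation=2),np.zeros((300,400,3),np.uint8)])]))
E
```

```text
time: 2.05
tcp_pos: [0.602, 0.049, 0.1913]
eef_rot: [3.141, 0.613, 2.985]
force: [0.4, -0.2, -0.2]
finger_gap: 0.0855
finger_force: 0.0
0 [273.87864941 208.20454375]
0.0355 [273.48862702 223.44073808]
(0.075, 0.056) [319.20331566 186.06447543]
(0.075, -0.056) [230.61622709 185.80313834]
(-0.075, 0.056) [337.99697363  73.70393444]
(-0.075, -0.056) [211.25699011  73.16712932]
```

View pics/m2.png

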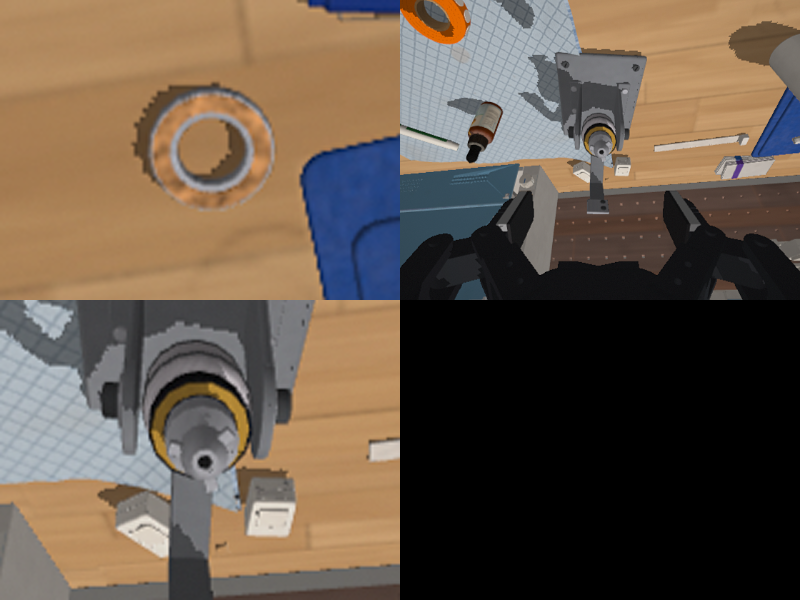

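Run:
```python
from h import *
i=cv2.imread("pics/w_seat.png")
cv2.imwrite("pics/m3.png",cv2.resize(i[62:227,186:406],(800,600),interpolation=2))
c=np.load("w_disc.npy",allow_pickle=True).item()
print(plane("wrist",(284.2,207.2),.007,c),plane("wrist",(284.2,207.2),.010,c))
```

```text
[0.48807364 0.26103082 0.007     ] [0.48714159 0.2611127  0.01      ]
```

View pics/m3.png

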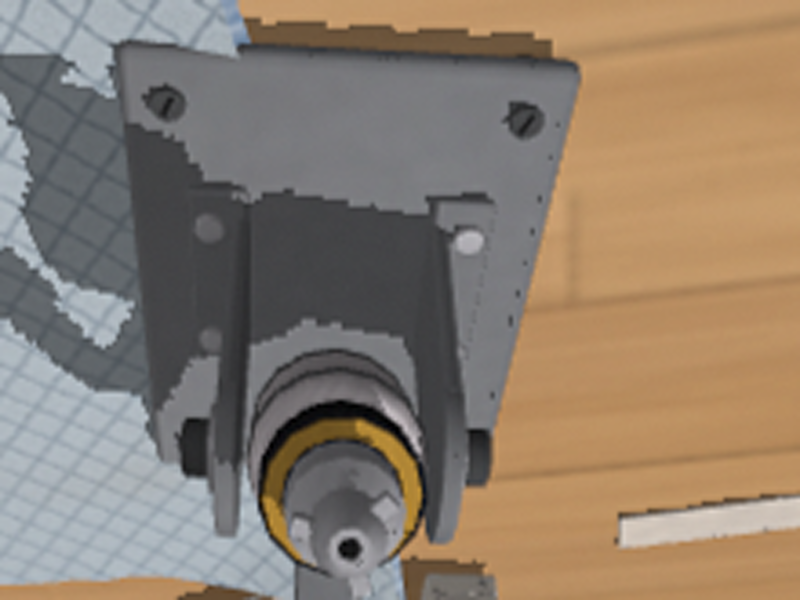

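Run:
```python
from h import *
from scipy.optimize import least_squares
c=np.load("w_seat.npy",allow_pickle=True).item()
cs={n:imaging.calibration(n) for n in("scene","side")};cs["wrist"]=c
def pts(p):
    x,y,z,yaw,th=p; Rz=R.from_euler("z",yaw).as_matrix();o=np.array([x,y,z]);Rs=seatR(yaw);s=o+Rz@[-.02,0,.108]
    f={"tip":s+Rs@[0,0,.0355],"seat":s}
    for k,q in dict(fl=(-.075,-.056),fr=(-.075,.056),bl=(.075,-.056),br=(.075,.056)).items(): f[k]=o+Rz@[q[0],q[1],th]
    return f,s,Rs
ob=[("wrist","tip",(281.7,212.4),1),("wrist","seat",(280.3,198.7),1),("wrist","fl",(218.5,74.4),1),("wrist","fr",(345.2,80.4),1),
("side","seat",(229.5,214.5),1),("scene","seat",(302,201),1),("side","tip",(235.5,214),.6),("scene","tip",(296.3,192),.8),("side","br",(185.75,236.75),.6),("side","fl",(257.5,226.25),.6)]
def res(p):
    f=pts(p)[0]; return np.hstack([w*(proj(n,f[k],cs[n])-q) for n,k,q,w in ob]+[(p[4]-.006)/.003,(p[2]+.0015)/.002])
r=least_squares(res,[.678,.035,0,-.16,.006]); print(r.x.round(4)); print(r.fun[:-2].reshape(-1,2).round(1).tolist())
f,s,Rs=pts(r.x); print("seat",s.round(4))
# lugs
C=proj("wrist",s+Rs@[0,0,.031],c)
for a in range(0,120,10):
    e=0
    L=[proj("wrist",s+Rs@[.0105*np.cos(np.radians(a+k)),.0105*np.sin(np.radians(a+k)),.031],c)for k in(0,120,240)]
    print(a,[((l-[186,62])*3.636).round(0).tolist() for l in L])
```

```text
[ 0.6757  0.039  -0.0069 -0.2042  0.0163]
[[-0.3, 0.9], [-0.7, 0.8], [-1.5, -1.2], [2.0, -1.3], [-3.5, 0.1], [0.4, -0.9], [-1.7, -1.9], [0.1, 0.1], [-0.6, 0.2], [0.6, 0.6]]
seat [0.6561 0.0431 0.1011]
0 [[344.0, 592.0], [393.0, 519.0], [301.0, 517.0]]
10 [[353.0, 592.0], [388.0, 512.0], [297.0, 524.0]]
20 [[361.0, 590.0], [382.0, 506.0], [294.0, 533.0]]
30 [[370.0, 586.0], [374.0, 500.0], [293.0, 542.0]]
40 [[377.0, 582.0], [366.0, 496.0], [294.0, 550.0]]
50 [[384.0, 576.0], [357.0, 494.0], [296.0, 559.0]]
60 [[390.0, 569.0], [348.0, 493.0], [300.0, 567.0]]
70 [[394.0, 561.0], [339.0, 493.0], [305.0, 574.0]]
80 [[397.0, 553.0], [330.0, 495.0], [311.0, 580.0]]
90 [[398.0, 545.0], [321.0, 499.0], [318.0, 585.0]]
100 [[398.0, 536.0], [314.0, 503.0], [326.0, 589.0]]
110 [[396.0, 527.0], [307.0, 510.0], [335.0, 591.0]]
```

```bash
python3 -m crank '[[[0,0.2,-0.1],[0,0,0],0],[[0,0.2,-0.1],[0,0,0],0],[[0,0.2,-0.1],[0,0,0],0],[[0,0.2,-0.1],[0,0,0],0],[[0,0.2,-0.1],[0,0,0],0]]'
python3 - <<'E'
from h import *
c=imaging.calibration("wrist"); i=imaging.read_camera("wrist"); cv2.imwrite("pics/w_seat2.png",i[:,:,::-1]); np.save("w_seat2.npy",c)
print(proj("wrist",(.6561,.0431,.1011),c))
j=i[:,:,::-1][90:240,80:280]
s=cv2.imread("pics/side0.png")[195:240,200:260]
cv2.imwrite("pics/m4.png",cv2.resize(j,(800,600),interpolation=2))
E
```

```text
time: 2.6
tcp_pos: [0.589, 0.1511, 0.2314]
eef_rot: [-3.141, 0.612, 2.984]
force: [0.5, -0.4, -0.6]
finger_gap: 0.0855
finger_force: 0.0
[177.79603376 186.17197418]
```

View pics/m4.png

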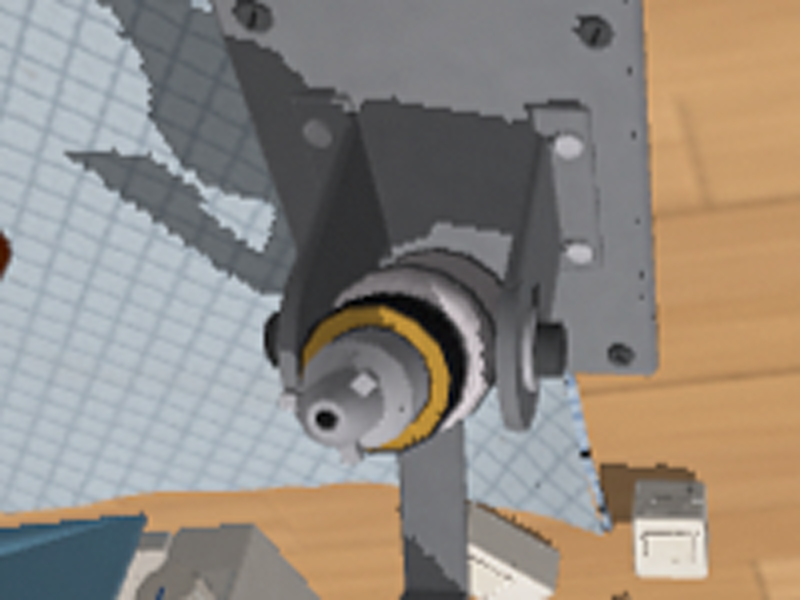

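Run:
```python
from h import *
from scipy.optimize import least_squares
c1,c2=[np.load(n,allow_pickle=True).item() for n in("w_seat.npy","w_seat2.npy")]
def pts(p):
    x,y,z,yaw,th,a,b=p; Rz=R.from_euler("z",yaw).as_matrix();o=np.array([x,y,z]);Rs=seatR(yaw);s=o+Rz@[-.02,0,.108]
    f={"tip":s+Rs@[0,0,.0355],"seat":s}
    for k,q in dict(fl=(-.075,-.056),fr=(-.075,.056),br=(.075,.056),bfl=(-a,-b),bfr=(-a,b),bbr=(a,b)).items(): f[k]=o+Rz@[q[0],q[1],th]
    return f,s,Rs
ob=[(c1,"tip",(281.7,212.4)),(c1,"seat",(280.3,198.7)),(c1,"fl",(218.5,74.4)),(c1,"fr",(345.2,80.4)),(c1,"bfl",(231.4,90.3)),(c1,"bfr",(330.7,95.3)),
(c2,"tip",(161.25,194.75)),(c2,"seat",(174,184.75)),(c2,"br",(244.25,183.5)),(c2,"bfl",(143,93.75)),(c2,"bfr",(228.5,97.75)),(c2,"bbr",(235.25,178.5))]
def res(p):
    f=pts(p)[0]; return np.hstack([proj("wrist",f[k],n)-q for n,k,q in ob])
r=least_squares(res,[.678,.035,0,-.16,.006,.063,.045]); print(r.x.round(4)); print(r.fun.reshape(-1,2).round(1).tolist())
f,s,Rs=pts(r.x); print("seat",s.round(4), "tri tip",tri([ray("wrist",ob[0][2],c1),ray("wrist",ob[6][2],c2)]).round(4),f["tip"].round(4),"tri seat",tri([ray("wrist",ob[1][2],c1),ray("wrist",ob[7][2],c2)]).round(4))
for a in range(0,60,5):
  print(a,[((l-[80,90])*4).round(0).tolist() for l in[proj("wrist",s+Rs@[.0105*np.cos(np.radians(a+k)),.0105*np.sin(np.radians(a+k)),.031],c2)for k in(0,120,240)]])
```

```text
[ 0.6741  0.0385 -0.0064 -0.2078  0.0197  0.0603  0.044 ]
[[-1.2, 0.3], [-1.5, 0.2], [-2.9, -0.7], [2.3, -0.2], [-0.4, -0.0], [-0.3, -0.3], [3.9, 0.5], [2.6, 0.8], [-0.4, 1.1], [-1.0, -0.1], [-0.5, -0.1], [-0.7, -1.5]]
seat [0.6545 0.0426 0.1016] tri tip [0.6262 0.0488 0.137 ] [0.6346 0.0468 0.1307] tri seat [0.6462 0.0451 0.1083]
0 [[350.0, 461.0], [388.0, 393.0], [303.0, 391.0]]
5 [[354.0, 461.0], [385.0, 390.0], [301.0, 394.0]]
10 [[358.0, 461.0], [383.0, 387.0], [300.0, 398.0]]
15 [[362.0, 460.0], [379.0, 383.0], [299.0, 402.0]]
20 [[366.0, 459.0], [376.0, 381.0], [298.0, 406.0]]
25 [[370.0, 458.0], [373.0, 378.0], [298.0, 410.0]]
30 [[374.0, 456.0], [369.0, 376.0], [298.0, 414.0]]
35 [[377.0, 454.0], [365.0, 374.0], [299.0, 418.0]]
40 [[380.0, 452.0], [361.0, 372.0], [300.0, 422.0]]
45 [[383.0, 449.0], [357.0, 370.0], [301.0, 426.0]]
50 [[386.0, 446.0], [352.0, 369.0], [302.0, 430.0]]
55 [[388.0, 443.0], [348.0, 369.0], [304.0, 434.0]]
```

Run:
```python
from h import *
from scipy.optimize import least_squares
c1,c2=[np.load(n,allow_pickle=True).item() for n in("w_seat.npy","w_seat2.npy")]
for nm,S,T in(("tri",(.6462,.0451,.1083),(.6262,.0488,.137)),("fit",(.6545,.0426,.1016),(.6346,.0468,.1307))):
  for n in("side","scene"): print(nm,n,proj(n,S).round(1),proj(n,T).round(1))
print("bolts tri",[tri([ray("wrist",a,c1),ray("wrist",b,c2)]).round(4) for a,b in(((231.4,90.3),(143,93.75)),((330.7,95.3),(228.5,97.75)))])
```

```text
tri side [229.5 214.5] [236.4 210.6]
tri scene [299.4 198.5] [293.5 190.6]
fit side [226.7 214.4] [233.3 210.7]
fit scene [302.1 200.2] [296.2 192.1]
bolts tri [array([0.6074, 0.0076, 0.0111]), array([0.6249, 0.0943, 0.0127])]
```

Run:
```python
from h import *
c1,c2=[np.load(n,allow_pickle=True).item() for n in("w_seat.npy","w_seat2.npy")]
for nm,L,zz in(("seat",[("wrist",(280.3,198.7),c1),("wrist",(174,184.75),c2),("side",(229.3,214.5),None),("scene",(302,201),None)],(.105,.108)),("tip",[("wrist",(281.7,212.4),c1),("wrist",(161.25,194.75),c2),("side",(235.5,214),None),("scene",(296.3,192),None)],(.134,.137))):
  for n,q,c in L: print(nm,n,[plane(n,q,z,c).round(4)[:2] for z in zz])
c=np.load("w_disc.npy",allow_pickle=True).item()
print(plane("side",(268.2,332.2),.007).round(4))
print(plane("wrist",(235.25,178.5),.012,c2))
```

```text
seat wrist [array([0.6503, 0.0445]), array([0.6467, 0.045 ])]
seat wrist [array([0.6495, 0.0429]), array([0.6464, 0.0449])]
seat side [array([0.6475, 0.0432]), array([0.6466, 0.0451])]
seat scene [array([0.645 , 0.0336]), array([0.6404, 0.0291])]
tip wrist [array([0.6299, 0.0483]), array([0.6259, 0.0489])]
tip wrist [array([0.6298, 0.0463]), array([0.6266, 0.0486])]
tip side [array([0.6259, 0.0564]), array([0.6251, 0.0583])]
tip scene [array([0.63  , 0.0415]), array([0.6252, 0.0366])]
[0.4885 0.2608 0.007 ]
[0.74652366 0.06879394 0.012     ]
```

```bash
sed -i 's/^SEAT=.*/SEAT=np.array([.6466,.045,.108]);YAW=-.2/' h.py
python3 - <<'E'
from h import *
show((.488,.261,.06),downR(np.pi+YAW)); show((.488,.261,-.001),downR(np.pi+YAW))
E
```

```text
shift [0.3878 0.1871 0.1452] turn [0.0075 0.389  0.0254] rows>= 4.5 4.1
shift [0.4578 0.1872 0.2451] turn [0.0075 0.389  0.0254] rows>= 5.5 4.1
```

```bash
python3 -m crank '[[[0.388,0.187,0.145],[0.0075,0.389,0.0254],0],[[0.388,0.187,0.145],[0.0075,0.389,0.0254],0],[[0.388,0.187,0.145],[0.0075,0.389,0.0254],0],[[0.388,0.187,0.145],[0.0075,0.389,0.0254],0],[[0.388,0.187,0.145],[0.0075,0.389,0.0254],0],[[0.388,0.187,0.145],[0.0075,0.389,0.0254],0],[[0.388,0.187,0.145],[0.0075,0.389,0.0254],0],[[0.388,0.187,0.145],[0.0075,0.389,0.0254],0]]'
python3 - <<'E'
from h import *
print(pose()[0],R.from_matrix(pose()[1].T@downR(np.pi+YAW)).as_rotvec())
show((.488,.261,-.001),downR(np.pi+YAW))
E
```

```text
time: 3.45
tcp_pos: [0.4905, 0.2605, 0.0625]
eef_rot: [3.139, 0.005, 2.94]
force: [-0.2, -0.3, -0.3]
finger_gap: 0.0853
finger_force: 0.0
[0.49053126 0.26050161 0.06245275] [ 0.00209906  0.00465307 -0.00162478]
shift [ 0.0057 -0.0003  0.1269] turn [ 0.0013  0.003  -0.001 ] rows>= 1.3 0.0
```

```bash
python3 -m crank '[[[0.003,0,0.09],[0,0.001,0],0],[[0.003,0,0.124],[0,0.001,0],0],[[0.003,0,0.124],[0,0.001,0],0],[[0.003,0,0.124],[0,0.001,0],0],[[0.003,0,0.124],[0,0.001,0],1],[[0.003,0,0.124],[0,0.001,0],1],[[0.003,0,0.124],[0,0.001,0],1],[[0.003,0,0.124],[0,0.001,0],1],[[0.003,0,0.124],[0,0.001,0],1],[[0.003,0,0.124],[0,0.001,0],1]]'
python3 - <<'E'
from h import *
print(pose()[0].round(4))
E
```

```text
time: 4.45
tcp_pos: [0.4892, 0.262, 0.0011]
eef_rot: [3.139, 0.003, 2.941]
force: [-1.8, -0.6, 7.9]
finger_gap: 0.046
finger_force: 60.1
[0.4892 0.262  0.0011]
```

```bash
python3 -m crank '[[[0,0,-0.1],[0,0,0],1],[[0,0,-0.2],[0,0,0],1],[[0,0,-0.3],[0,0,0],1],[[0,0,-0.3],[0,0,0],1],[[0,0,-0.3],[0,0,0],1]]'
python3 - <<'E'
from h import *
c=imaging.calibration("wrist"); i=imaging.read_camera("wrist")[:,:,::-1]; cv2.imwrite("pics/w_hand.png",i); np.save("w_hand.npy",c)
p,M=pose();print(proj("wrist",p,c),proj("wrist",p+M@[0,.025,0],c))
cv2.imwrite("pics/m5.png",cv2.resize(i[200:420,130:430],(750,550),interpolation=2))
E
```

```text
time: 4.95
tcp_pos: [0.489, 0.2619, 0.1514]
eef_rot: [3.138, 0.004, 2.941]
force: [-0.8, 0.8, -1.4]
finger_gap: 0.0462
finger_force: 61.7
[274.58376842 266.40174345] [323.10512857 266.40965338]
```

View pics/m5.png

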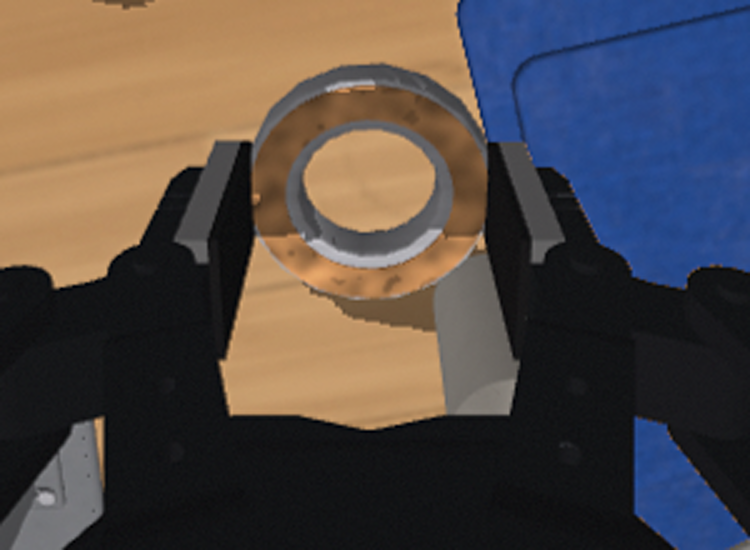

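Run:
```python
from h import *
c=np.load("w_hand.npy",allow_pickle=True).item(); K,Rm,t=cam("wrist",c)
p,M=pose()
X=np.linalg.inv(K)@[278,276,1]
for d in (.155,.1663): print((M.T@(Rm.T@(X*d-t)-p)).round(4))
for z in (-.005,-.007,-.010,-.015): 
  o,d=ray("wrist",(278,276),c); o=M.T@(o-p); d=M.T@d; print(z,(o+d*(z-o[2])/d[2]).round(4))
# go above spindle
off=np.array([0,0,0])
Z=SEAT+seatR()@[0,0,.06]; show(Z,toolR())
```

```text
[-0.0012  0.0017 -0.0076]
[-0.007   0.0018  0.0024]
-0.005 [-0.0027  0.0017 -0.005 ]
-0.007 [-0.0015  0.0017 -0.007 ]
-0.01 [ 0.0002  0.0017 -0.01  ]
-0.015 [ 0.0031  0.0017 -0.015 ]
shift [-0.3294 -0.3607 -0.0163] turn [ 0.0006 -0.3887 -0.0004] rows>= 4.9 4.1
```

```bash
python3 -m crank '[[[-0.3294,-0.3607,-0.0163],[0,-0.389,0],1],[[-0.3294,-0.3607,-0.0163],[0,-0.389,0],1],[[-0.3294,-0.3607,-0.0163],[0,-0.389,0],1],[[-0.3294,-0.3607,-0.0163],[0,-0.389,0],1],[[-0.3294,-0.3607,-0.0163],[0,-0.389,0],1],[[-0.3294,-0.3607,-0.0163],[0,-0.389,0],1],[[-0.3294,-0.3607,-0.0163],[0,-0.389,0],1],[[-0.3294,-0.3607,-0.0163],[0,-0.389,0],1],[[-0.3294,-0.3607,-0.0163],[0,-0.389,0],1],[[-0.3294,-0.3607,-0.0163],[0,-0.389,0],1]]'
python3 - <<'E'
from h import *
c=imaging.calibration("wrist"); i=imaging.read_camera("wrist")[:,:,::-1]; cv2.imwrite("pics/w_pre.png",i); np.save("w_pre.npy",c)
p,M=pose();print("tcp in seat",(seatR().T@(p-SEAT)).round(4),R.from_matrix(M.T@toolR()).as_rotvec().round(4))
for q in ((0,0,.0355),(0,0,.05),(0,0,.064)): print(q,((proj("wrist",SEAT+seatR()@q,c)-[200,200])*5).round(0))
cv2.imwrite("pics/m6.png",cv2.resize(i[200:320,200:360],(800,600),interpolation=2))
E
```

```text
time: 6.0
tcp_pos: [0.6128, 0.0531, 0.1566]
eef_rot: [3.141, 0.611, 2.942]
force: [-0.9, 0.3, -0.9]
finger_gap: 0.0458
finger_force: 61.8
tcp in seat [-0.0004  0.0012  0.0598] [ 0.0014 -0.0001  0.0006]
(0, 0, 0.0355) [370. 254.]
(0, 0, 0.05) [369. 312.]
(0, 0, 0.064) [368. 377.]
```

View pics/m6.png

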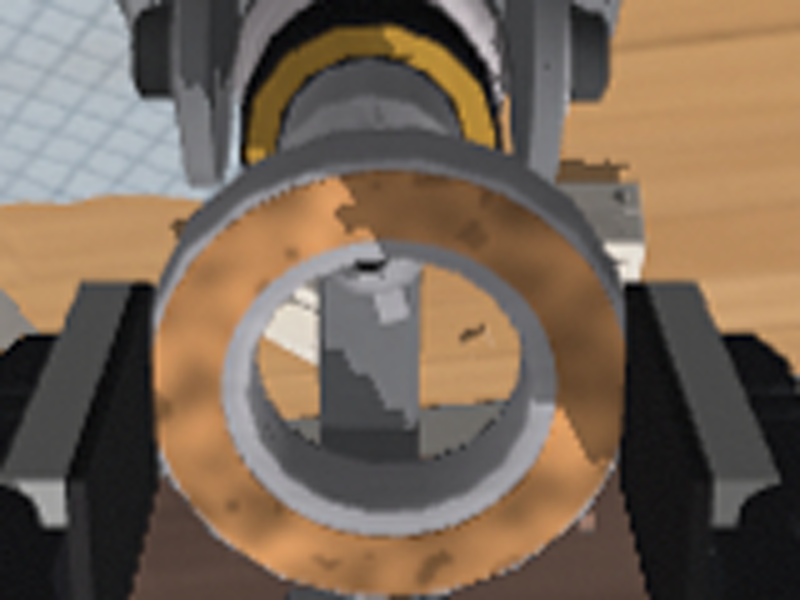

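Run:
```python
from h import *
c=np.load("w_pre.npy",allow_pickle=True).item(); p,M=pose()
def at(q,z):
  o,d=ray("wrist",q,c); o=M.T@(o-p); d=M.T@d; return (o+d*(z-o[2])/d[2]).round(4)
print("tip",at((274,252.8),.0243),at((274,252.8),.0223),at((274,252.8),.0263)); print("disc",at((278.2,277.2),-.006),at((278.2,277.2),-.008))
```

```text
tip [-0.0016 -0.0012  0.0243] [-0.0007 -0.0012  0.0223] [-0.0026 -0.0012  0.0263]
disc [-0.0003  0.0011 -0.006 ] [ 0.0009  0.0011 -0.008 ]
```

```bash
python3 -m crank '[[[-0.003,-0.0046,0.02],[0,0,0],1],[[-0.003,-0.0046,0.045],[0,0,0],1],[[-0.003,-0.0046,0.07],[0,0,0],1],[[-0.003,-0.0046,0.07],[0,0,0],1]]';python3 -m crank '[[[0,0,0.006],[0,0,0],1],[[0,0,0.012],[0,0,0],1],[[0,0,0.016],[0,0,0],1],[[0,0,0.016],[0,0,0],1]]'
python3 - <<'E'
from h import *
p,M=pose();o=telemetry.get_obs();print("tcp in seat",(seatR().T@(p-SEAT)).round(4),"F tool",(M.T@o["force"]).round(1))
E
```

```text
time: 6.45
tcp_pos: [0.633, 0.0452, 0.1269]
eef_rot: [3.141, 0.608, 2.941]
force: [-0.5, -0.3, -0.3]
finger_gap: 0.0457
finger_force: 61.9
time: 6.85
tcp_pos: [0.6371, 0.0449, 0.1217]
eef_rot: [3.14, 0.609, 2.941]
force: [-1.6, 3.6, -1.7]
finger_gap: 0.0457
finger_force: 61.9
tcp in seat [ 0.0003 -0.002   0.0165] F tool [2.8 3.2 0.1]
```

```bash
python3 -m crank '[[[0.0014,0.0016,0],[0,0,0],1],[[0.0014,0.0016,0.008],[0,0,0],1],[[0.0014,0.0016,0.016],[0,0,0],1],[[0.0014,0.0016,0.02],[0,0,0],1],[[0.0014,0.0016,0.02],[0,0,0],1]]'
python3 - <<'E'
from h import *
p,M=pose();o=telemetry.get_obs();print("tcp in seat",(seatR().T@(p-SEAT)).round(4),"F tool",(M.T@o["force"]).round(1))
E
```

```text
time: 7.35
tcp_pos: [0.643, 0.044, 0.1131]
eef_rot: [3.141, 0.61, 2.94]
force: [-0.8, 1.0, -3.2]
finger_gap: 0.046
finger_force: 61.8
tcp in seat [ 0.0002 -0.0017  0.0061] F tool [2.6 0.9 2.1]
```

```bash
python3 -m crank '[[[0.0015,0.0005,0.003],[0,0,0],1],[[0.0015,0.0005,0.006],[0,0,0],1],[[0.0015,0.0005,0.006],[0,0,0],1]]'
python3 - <<'E'
from h import *
p,M=pose();o=telemetry.get_obs();print("tcp in seat",(seatR().T@(p-SEAT)).round(4),"F tool",(M.T@o["force"]).round(1))
E
```

```text
time: 7.65
tcp_pos: [0.6445, 0.0441, 0.1111]
eef_rot: [3.141, 0.611, 2.94]
force: [-1.8, 0.5, 1.3]
finger_gap: 0.0455
finger_force: 62.2
tcp in seat [ 0.0002 -0.0013  0.0036] F tool [ 0.8  0.1 -2.1]
```

```bash
python3 -m crank '[[[0,0,0],[0,0,0],0.2],[[0,0,0],[0,0,0],0],[[0,0,0],[0,0,0],0],[[0,0,0],[0,0,0],0],[[0,0,-0.05],[0,0,0],0],[[0,0,-0.15],[0,0,0],0],[[0,0,-0.2],[0,0,0],0],[[0,0,-0.2],[0,0,0],0],[[0,0,-0.2],[0,0,0],0]]'
python3 - <<'E'
from h import *
c=imaging.calibration("wrist"); i=imaging.read_camera("wrist")[:,:,::-1]; cv2.imwrite("pics/w_placed.png",i); np.save("w_placed.npy",c)
p,M=pose()
for q in ((0,0,.0355),(0,0,.01),(.025,0,.01),(0,.025,.01),(0,0,0)): print(q,((proj("wrist",SEAT+seatR()@q,c)-[200,140])*5).round(0))
cv2.imwrite("pics/m7.png",cv2.resize(i[140:260,200:360],(800,600),interpolation=2))
show((.5,-.212,.15),downR(np.pi+YAW))
E
```

```text
time: 8.55
tcp_pos: [0.5884, 0.0557, 0.1937]
eef_rot: [3.14, 0.613, 2.94]
force: [0.3, 1.0, -0.4]
finger_gap: 0.0851
finger_force: 0.0
(0, 0, 0.0355) [390. 412.]
(0, 0, 0.01) [389. 356.]
(0.025, 0, 0.01) [389. 501.]
(0, 0.025, 0.01) [546. 356.]
(0, 0, 0) [389. 337.]
shift [ 0.1023 -0.5594  0.0314] turn [ 3.000e-04  3.887e-01 -5.000e-04] rows>= 5.7 4.1
```

View pics/m7.png

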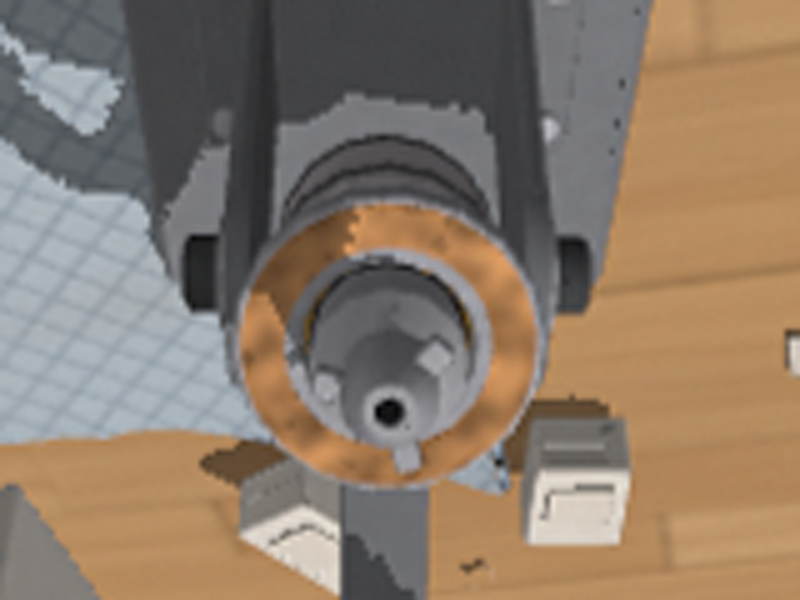

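```bash
python3 -m crank '[[[0.102,-0.559,-0.05],[0,0.389,0],0],[[0.102,-0.559,-0.05],[0,0.389,0],0],[[0.102,-0.559,-0.05],[0,0.389,0],0],[[0.102,-0.559,-0.05],[0,0.389,0],0],[[0.102,-0.559,0.03],[0,0.389,0],0],[[0.102,-0.559,0.03],[0,0.389,0],0],[[0.102,-0.559,0.03],[0,0.389,0],0],[[0.102,-0.559,0.03],[0,0.389,0],0],[[0.102,-0.559,0.03],[0,0.389,0],0]]'
python3 - <<'E'
from h import *
p,M=pose();print(p)
c=imaging.calibration("wrist"); i=imaging.read_camera("wrist")[:,:,::-1]; cv2.imwrite("pics/w_roll.png",i); np.save("w_roll.npy",c)
h=cv2.cvtColor(i,cv2.COLOR_BGR2HSV)
for nm,lo,hi in(("green",(45,70,30),(85,255,255)),("orange",(5,180,90),(16,255,255)),("purple",(125,70,30),(155,255,255))):
  m=cv2.morphologyEx(cv2.inRange(h,lo,hi),cv2.MORPH_CLOSE,np.ones((7,7)))
  for k in cv2.findContours(m,cv2.RETR_EXTERNAL,2)[0]:
    if cv2.contourArea(k)>400:
      x,y,w,hh=cv2.boundingRect(k); e=cv2.fitEllipse(cv2.convexHull(k)); print(nm,(x,y,w,hh),[np.round(v,1) for v in e],plane("wrist",e[0],.012,c).round(4))
E
```

```text
time: 9.5
tcp_pos: [0.4998, -0.2109, 0.1502]
eef_rot: [3.14, -0.002, 2.941]
force: [-0.5, 0.1, 0.1]
finger_gap: 0.0851
finger_force: 0.0
[ 0.49979203 -0.21092267  0.1501562 ]
green (193, 341, 42, 27) [array([213.6, 354.1]), array([18.9, 44.7]), np.float64(114.2)] [ 0.6606 -0.3141  0.012 ]
green (244, 166, 66, 64) [array([276.3, 197.7]), array([64.3, 65.4]), np.float64(110.9)] [ 0.4993 -0.2111  0.012 ]
orange (357, 176, 68, 62) [array([390.3, 205.7]), array([62.7, 68.3]), np.float64(82.1)] [ 0.5281 -0.108   0.012 ]
orange (331, 64, 74, 76) [array([368. , 101.4]), array([70.9, 77.2]), np.float64(36.4)] [ 0.4317 -0.1182  0.012 ]
purple (220, 25, 75, 82) [array([256.7,  65.4]), array([74.5, 81.1]), np.float64(174.4)] [ 0.3859 -0.2045  0.012 ]
```

```bash
python3 -m crank '[[[0,0,0.09],[0,0,0],0],[[0,0,0.18],[0,0,0],0],[[0,0,0.26],[0,0,0],0],[[0,0,0.295],[0,0,0],0],[[0,0,0.295],[0,0,0],0],[[0,0,0.295],[0,0,0],1],[[0,0,0.295],[0,0,0],1],[[0,0,0.295],[0,0,0],1],[[0,0,0.295],[0,0,0],1],[[0,0,0.295],[0,0,0],1],[[0,0,0.295],[0,0,0],1]]'; python3 -c "
from h import *
print(pose()[0])"; python3 -m crank '[[[0,0,-0.1],[0,0,0],1],[[0,0,-0.2],[0,0,0],1],[[0,0,-0.32],[0,0,0],1],[[0,0,-0.32],[0,0,0],1]]'
python3 - <<'E'
from h import *
show(SEAT+seatR()@[-.0005,-.0015,.07],toolR())
E
```

```text
time: 10.65
tcp_pos: [0.5024, -0.2124, 0.0067]
eef_rot: [-3.141, 0.005, 2.941]
force: [-0.9, 0.3, 7.4]
finger_gap: 0.0565
finger_force: 63.3
[ 0.50240689 -0.21244112  0.00667466]
time: 11.05
tcp_pos: [0.5047, -0.2145, 0.1727]
eef_rot: [-3.136, 0.016, 2.941]
force: [1.0, 0.4, -0.2]
finger_gap: 0.0562
finger_force: 64.6
shift [-0.0935  0.5622  0.0138] turn [-0.0033 -0.3789  0.0008] rows>= 5.7 4.0
```

```bash
python3 -m crank '[[[-0.0935,0.562,0.014],[-0.003,-0.379,0.001],1],[[-0.0935,0.562,0.014],[-0.003,-0.379,0.001],1],[[-0.0935,0.562,0.014],[-0.003,-0.379,0.001],1],[[-0.0935,0.562,0.014],[-0.003,-0.379,0.001],1],[[-0.0935,0.562,0.014],[-0.003,-0.379,0.001],1],[[-0.0935,0.562,0.014],[-0.003,-0.379,0.001],1],[[-0.0935,0.562,0.014],[-0.003,-0.379,0.001],1],[[-0.0935,0.562,0.014],[-0.003,-0.379,0.001],1],[[-0.0935,0.562,0.014],[-0.003,-0.379,0.001],1],[[-0.0935,0.562,0.014],[-0.003,-0.379,0.001],1],[[-0.0935,0.562,0.014],[-0.003,-0.379,0.001],1]]'
python3 - <<'E'
from h import *
c=imaging.calibration("wrist"); i=imaging.read_camera("wrist")[:,:,::-1]; cv2.imwrite("pics/w_pre2.png",i); np.save("w_pre2.npy",c)
p,M=pose();print("tcp in seat",(seatR().T@(p-SEAT)).round(4),R.from_matrix(M.T@toolR()).as_rotvec().round(4))
h=cv2.cvtColor(i,cv2.COLOR_BGR2HSV)
m=cv2.morphologyEx(cv2.inRange(h,(45,70,30),(85,255,255)),cv2.MORPH_CLOSE,np.ones((7,7)))
for k in cv2.findContours(m,cv2.RETR_CCOMP,2)[0]:
    if cv2.contourArea(k)>400: x,y,w,hh=cv2.boundingRect(k); print((x,y,w,hh),cv2.fitEllipse(cv2.convexHull(k)))
print([(z,proj("wrist",p+M@[0,0,z],c).round(1),proj("wrist",p+M@[.03,0,z],c).round(1),proj("wrist",p+M@[0,.03,z],c).round(1)) for z in(-.012,-.015,-.018,0,.003)])
print("tip pred",proj("wrist",SEAT+seatR()@[0,0,.0355],c))
E
```

```text
time: 12.15
tcp_pos: [0.6015, 0.053, 0.1569]
eef_rot: [3.135, 0.595, 2.935]
force: [-0.8, 0.5, 0.1]
finger_gap: 0.0566
finger_force: 64.6
tcp in seat [-0.0095 -0.001   0.0662] [ 0.0032 -0.0158 -0.0055]
(216, 207, 123, 124) ((277.23046875, 269.4371643066406), (124.07015991210938, 124.42936706542969), 103.69760131835938)
(244, 247, 68, 61) ((277.3172607421875, 277.0853576660156), (60.7081184387207, 67.88874816894531), 89.06884765625)
[(-0.012, array([276.4, 282.7]), array([276.4, 223.3]), array([339.6, 282.8])), (-0.015, array([276.3, 286.1]), array([276.4, 225.7]), array([340.8, 286.2])), (-0.018, array([276.3, 289.7]), array([276.3, 228.2]), array([342.1, 289.7])), (0, array([276.4, 270.3]), array([276.4, 214.7]), array([335.2, 270.4])), (0.003, array([276.4, 267.5]), array([276.5, 212.7]), array([334.2, 267.5]))]
tip pred [278.06151128 260.35939932]
```

Run:
```python
from h import *
print(np.abs(telemetry.get_obs()["joint_vel"]).max())
show(SEAT+seatR()@[.003,-.001,.065],toolR())
show(SEAT+seatR()@[.003,-.001,.022],toolR())
```

```text
0.0054574464883312334
shift [-0.025   0.0001  0.0021] turn [ 0.002  -0.01   -0.0035] rows>= 0.3 0.1
shift [-0.0263 -0.0002  0.0881] turn [ 0.002  -0.01   -0.0035] rows>= 0.9 0.1
```

```bash
python3 -m crank '[[[-0.025,0,0.002],[0.002,-0.01,-0.0035],1],[[-0.025,0,0.002],[0.002,-0.01,-0.0035],1],[[-0.0257,0,0.044],[0.002,-0.01,-0.0035],1],[[-0.026,0,0.08],[0.002,-0.01,-0.0035],1],[[-0.026,0,0.088],[0.002,-0.01,-0.0035],1],[[-0.026,0,0.088],[0.002,-0.01,-0.0035],1]]'
cat > st.py <<'E'
from h import *
p,M=pose();o=telemetry.get_obs();print("tcp in seat",(seatR().T@(p-SEAT)).round(4),"F tool",(M.T@o["force"]).round(1),"T",(M.T@o["ft_torque"]).round(2),"rot",R.from_matrix(M.T@toolR()).as_rotvec().round(3))
E
python3 st.py
```

```text
time: 12.8
tcp_pos: [0.6362, 0.0473, 0.1269]
eef_rot: [-3.141, 0.609, 2.944]
force: [-0.6, 0.2, -1.1]
finger_gap: 0.0565
finger_force: 65.3
tcp in seat [0.0021 0.0002 0.0215] F tool [1.1 0.  0.6] T [0.06 0.37 0.05] rot [ 0.001 -0.001  0.002]
```

```bash
python3 -m crank '[[[0,-0.001,0.004],[0,0,0],1],[[0,-0.001,0.008],[0,0,0],1],[[0,-0.001,0.008],[0,0,0],1]]'; python3 st.py; python3 -m crank '[[[0,0,0.003],[0,0,0],1],[[0,0,0.006],[0,0,0],1],[[0,0,0.006],[0,0,0],1]]'; python3 st.py
```

```text
time: 13.1
tcp_pos: [0.6385, 0.0465, 0.1246]
eef_rot: [3.142, 0.611, 2.944]
force: [-0.7, -0.5, -2.4]
finger_gap: 0.0562
finger_force: 65.3
tcp in seat [ 0.0028 -0.0001  0.0183] F tool [ 1.8 -0.6  1.7] T [0.12 0.52 0.01] rot [0.001 0.    0.002]
time: 13.4
tcp_pos: [0.6402, 0.0462, 0.122]
eef_rot: [-3.141, 0.611, 2.944]
force: [-3.1, -0.5, 0.9]
finger_gap: 0.0566
finger_force: 65.7
tcp in seat [ 0.0027 -0.0001  0.0152] F tool [ 1.9 -1.1 -2.4] T [ 0.18  0.58 -0.03] rot [ 0.001 -0.     0.002]
```

```bash
python3 -m crank '[[[0.0005,-0.0005,0.003],[0,0,0],1],[[0.0005,-0.0005,0.004],[0,0,0],1],[[0.0005,-0.0005,0.004],[0,0,0],1]]'; python3 st.py
```

```text
time: 13.7
tcp_pos: [0.6413, 0.0459, 0.1203]
eef_rot: [3.141, 0.611, 2.944]
force: [-3.2, 1.4, 2.8]
finger_gap: 0.0565
finger_force: 65.8
tcp in seat [ 0.0026 -0.0002  0.0132] F tool [ 1.1  0.7 -4.3] T [-0.05  0.6  -0.02] rot [0.001 0.    0.002]
```

```bash
python3 -m crank '[[[0,0,0],[0,0,0],0.3],[[0,0,0],[0,0,0],0],[[0,0,0],[0,0,0],0],[[0,0,0],[0,0,0],0],[[0,0,-0.05],[0,0,0],0],[[0,0,-0.13],[0,0,0],0],[[0,0,-0.18],[0,0,0],0],[[0,0,-0.18],[0,0,0],0],[[0,0,-0.18],[0,0,0],0],[[0,0,-0.18],[0,0,0],0]]'
cat > rl.py <<'E'
from h import *
import sys
c=imaging.calibration("wrist"); i=imaging.read_camera("wrist")[:,:,::-1]; cv2.imwrite(f"pics/{sys.argv[1]}.png",i); np.save(f"{sys.argv[1]}.npy",c)
h=cv2.cvtColor(i,cv2.COLOR_BGR2HSV)
m=cv2.morphologyEx(cv2.inRange(h,(45,70,30),(85,255,255)),cv2.MORPH_CLOSE,np.ones((5,5)))
for k in cv2.findContours(m,cv2.RETR_CCOMP,2)[0]:
    if cv2.contourArea(k)>200: x,y,w,hh=cv2.boundingRect(k); print((x,y,w,hh),cv2.fitEllipse(cv2.convexHull(k)))
for zb in (.010,.014):
  a=np.linspace(0,6.28,60); P=np.array([proj("wrist",SEAT+seatR()@[.03*np.cos(t),.03*np.sin(t),z],c) for t in a for z in (zb,zb+.018)])
  print(zb,"pred bbox",cv2.boundingRect(P.astype(np.float32)),"ctr top",proj("wrist",SEAT+seatR()@[0,0,zb+.018],c))
E
python3 rl.py w_roll2; python3 st.py
```

```text
time: 14.7
tcp_pos: [0.5902, 0.0557, 0.1925]
eef_rot: [-3.141, 0.609, 2.944]
force: [-0.7, 0.4, -0.9]
finger_gap: 0.0859
finger_force: 0.0
(238, 173, 81, 82) ((277.8871154785156, 213.79852294921875), (80.6530532836914, 81.14791107177734), 174.09283447265625)
(256, 196, 45, 43) ((277.9758605957031, 216.84359741210938), (42.47974395751953, 44.4909553527832), 87.25927734375)
0.01 pred bbox (236, 174, 83, 83) ctr top [277.34469273 219.18298332]
0.014 pred bbox (235, 175, 84, 84) ctr top [277.3517816  221.02924925]
tcp in seat [ 0.0012 -0.0008  0.1019] F tool [0.7 0.1 0.2] T [-0.02  0.32  0.02] rot [ 0.001 -0.003  0.002]
```

Run:
```python
from h import *
c=np.load("w_placed.npy",allow_pickle=True).item()
O=(np.array([(408,458),(437,355),(326,387)])/5)+[200,140]
for r,z in((.0095,.031),(.0105,.030)):
  best=min((sum(np.sum((proj("wrist",SEAT+seatR()@[r*np.cos(t),r*np.sin(t),z],c)-o)**2) for t,o in zip(np.radians(a)+np.array([0,2,4])*np.pi/3,O)),a) for a in np.arange(-20,50,.5)); print(r,z,best)
show((.471,-.027,.14),downR(np.pi+YAW))
```

```text
0.0095 0.031 (np.float64(0.3596943868662549), np.float64(16.5))
0.0105 0.03 (np.float64(4.486964367385468), np.float64(16.5))
shift [ 0.2246 -0.209  -0.0292] turn [-0.      0.3873  0.0012] rows>= 3.1 4.1
```

Lugs at 16.5° (seat frame, mod 120).

```bash
python3 -m crank '[[[0.22,-0.209,-0.03],[0,0.387,0],0],[[0.22,-0.209,-0.03],[0,0.387,0],0],[[0.22,-0.209,-0.03],[0,0.387,0],0],[[0.22,-0.209,-0.03],[0,0.387,0],0],[[0.22,-0.209,-0.03],[0,0.387,0],0],[[0.22,-0.209,-0.03],[0,0.387,0],0],[[0.22,-0.209,-0.03],[0,0.387,0],0],[[0.22,-0.209,-0.03],[0,0.387,0],0],[[0.22,-0.209,-0.03],[0,0.387,0],0]]'
python3 - <<'E'
from h import *
c=imaging.calibration("wrist"); i=imaging.read_camera("wrist")[:,:,::-1]; cv2.imwrite("pics/w_cap.png",i); np.save("w_cap.npy",c)
p,M=pose();print(p)
u,v=proj("wrist",(.471,-.027,.02),c);print(u,v)
x,y=int(u)-40,int(v)-60; print(x,y)
r=cv2.imread("pics/w_roll2.png")[170:260,233:323]
cv2.imwrite("pics/m8.png",np.hstack([cv2.resize(i[y:y+120,x:x+80],(400,600),interpolation=2),cv2.resize(r,(400,400),interpolation=2)[:, :][list(range(400))+[0]*200]]))
E
```

```text
time: 15.65
tcp_pos: [0.4729, -0.0264, 0.1435]
eef_rot: [-3.142, 0.005, 2.945]
force: [0.2, -0.6, 0.3]
finger_gap: 0.0854
finger_force: 0.0
[ 0.47300922 -0.02648896  0.14351043]
275.7047631903952 199.8341868147085
235 139
```

View pics/m8.png

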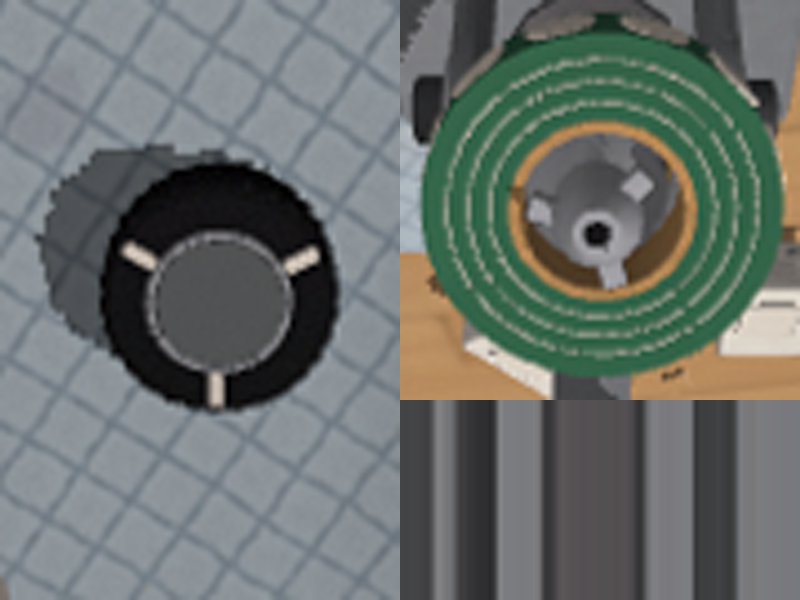

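Run:
```python
from h import *
c=np.load("w_cap.npy",allow_pickle=True).item(); p,M=pose()
g=lambda q:plane("wrist",(q[0]/5+235,q[1]/5+139),.026,c)
C=g((221,301)); print("cap",C)
for q in((139,256),(303,261),(217,389)):
  d=M.T@(g(q)-C); print(np.degrees(np.arctan2(d[1],-d[0])).round(1))
print("outer", g((219,287)))
print(plane("side",(307,227),.02))
show((C[0],C[1],.009),downR(np.pi+YAW))
```

```text
cap [ 0.46931221 -0.0235622   0.026     ]
-119.6
117.0
-2.3
outer [ 0.46678987 -0.0234182   0.026     ]
[ 0.47140438 -0.02864744  0.02      ]
shift [0.0096 0.0043 0.269 ] turn [-0.      0.0029  0.0021] rows>= 2.7 0.0
```

```bash
python3 -m crank '[[[0.008,0.002,0.09],[0,0.001,0],0],[[0.008,0.002,0.18],[0,0.001,0],0],[[0.008,0.002,0.25],[0,0.001,0],0],[[0.008,0.002,0.267],[0,0.001,0],0],[[0.008,0.002,0.267],[0,0.001,0],0],[[0.008,0.002,0.267],[0,0.001,0],1],[[0.008,0.002,0.267],[0,0.001,0],1],[[0.008,0.002,0.267],[0,0.001,0],1],[[0.008,0.002,0.267],[0,0.001,0],1],[[0.008,0.002,0.267],[0,0.001,0],1],[[0.008,0.002,0.267],[0,0.001,0],1]]'; python3 -c "
from h import *
print(pose()[0])"
```

```text
time: 16.8
tcp_pos: [0.4719, -0.0259, 0.0117]
eef_rot: [-3.141, 0.006, 2.944]
force: [-0.5, -0.1, 7.4]
finger_gap: 0.0403
finger_force: 60.0
[ 0.47187017 -0.02593599  0.0117149 ]
```

```bash
python3 -m crank '[[[0,0,-0.1],[0,0,0],1],[[0,0,-0.2],[0,0,0],1],[[0,0,-0.28],[0,0,0],1],[[0,0,-0.28],[0,0,0],1],[[0,0,-0.28],[0,0,0],1],[[0,0,-0.28],[0,0,0],1]]'
python3 - <<'E'
from h import *
print(np.abs(telemetry.get_obs()["joint_vel"]).max())
c=imaging.calibration("wrist"); i=imaging.read_camera("wrist")[:,:,::-1]; cv2.imwrite("pics/w_caph.png",i); np.save("w_caph.npy",c)
p,M=pose();print(p)
for z in(-.015,-.017,-.019):
  print(z,proj("wrist",p+M@[0,0,z],c).round(1))
h=cv2.cvtColor(i,cv2.COLOR_BGR2HSV)[215:335,215:345]
# white marks: bright, low sat, small blobs
n,l,s,ct=cv2.connectedComponentsWithStats(cv2.inRange(h,(0,0,150),(40,80,255)))
for k in range(1,n):
  if 15<s[k,4]<400: print(s[k],ct[k]+[215,215])
show(SEAT+seatR()@[0,-.001,.08],toolR(np.radians(-18.5)))
E
```

```text
time: 17.4
tcp_pos: [0.4685, -0.0251, 0.1485]
eef_rot: [3.141, -0.001, 2.944]
force: [-0.6, -0.1, -1.8]
finger_gap: 0.0396
finger_force: 61.0
0.02344061883303397
[ 0.46817883 -0.02505729  0.14796506]
-0.015 [276.3 285.9]
-0.017 [276.3 288.2]
-0.019 [276.2 290.6]
[60 90  5 12 47] [276.55319149 310.65957447]
shift [-0.2304  0.2058 -0.0516] turn [ 0.0635 -0.3866 -0.1978] rows>= 3.1 4.6
```

Run:
```python
from h import *
i=cv2.imread("pics/w_caph.png");c=np.load("w_caph.npy",allow_pickle=True).item();p,M=pose()
g=cv2.cvtColor(i,cv2.COLOR_BGR2GRAY)[225:335,225:330]
for th in(70,90,110):
  n,l,s,ct=cv2.connectedComponentsWithStats((g>th).astype(np.uint8))
  print(th,[(s[k].tolist(),(ct[k]+[225,225]).round(1).tolist()) for k in range(1,n) if 12<s[k,4]<3000])
```

```text
70 [([0, 0, 45, 31, 694], [237.9, 236.3]), ([59, 0, 46, 31, 701], [316.3, 236.6]), ([16, 33, 74, 59, 489], [277.2, 283.2]), ([47, 53, 7, 12, 57], [274.9, 283.6]), ([4, 71, 93, 39, 2189], [275.7, 321.5])]
90 [([0, 0, 45, 31, 688], [238.0, 236.2]), ([60, 0, 45, 31, 690], [316.5, 236.5]), ([17, 37, 12, 9, 51], [247.5, 265.8]), ([77, 38, 13, 9, 58], [307.9, 267.0]), ([47, 53, 6, 11, 38], [274.4, 283.3]), ([5, 71, 55, 39, 1106], [251.5, 321.9]), ([46, 75, 18, 17, 116], [277.4, 307.5]), ([85, 77, 10, 10, 57], [314.7, 306.4]), ([79, 84, 11, 10, 58], [308.7, 313.2]), ([64, 89, 11, 6, 33], [294.8, 316.3]), ([73, 91, 10, 9, 50], [302.6, 320.2]), ([88, 90, 8, 8, 40], [317.0, 318.4]), ([49, 93, 11, 5, 27], [278.7, 319.2]), ([58, 95, 10, 8, 33], [287.6, 323.3]), ([81, 97, 11, 9, 50], [311.2, 325.8]), ([67, 99, 10, 9, 38], [296.4, 327.8]), ([55, 102, 8, 6, 13], [283.2, 329.2]), ([90, 102, 5, 7, 19], [317.4, 330.6]), ([75, 104, 11, 6, 32], [304.8, 331.9]), ([63, 107, 7, 3, 13], [290.8, 333.2])]
110 [([0, 0, 45, 31, 655], [238.3, 235.6]), ([60, 0, 45, 31, 675], [316.6, 236.4]), ([17, 37, 12, 8, 43], [247.4, 265.5]), ([77, 38, 12, 8, 42], [307.8, 266.7]), ([5, 71, 54, 39, 1078], [251.5, 322.1]), ([47, 78, 13, 14, 70], [276.8, 309.0])]
```

Run:
```python
from h import *
c=np.load("w_caph.npy",allow_pickle=True).item();p,M=pose()
for z in(-.012,-.015,-.018):
  P=[]
  for q in((276.6,310.7),(307.9,266.9),(247.5,265.7)):
    o,d=ray("wrist",q,c);o=M.T@(o-p);d=M.T@d;P.append(o+d*(z-o[2])/d[2])
  P=np.array(P);C=P.mean(0);D=P-C
  print(z,"ctr",C.round(4),"ang",(np.degrees(np.arctan2(D[:,1],-D[:,0]))).round(1),"r",np.linalg.norm(D,axis=1).round(4))
print(np.abs(telemetry.get_obs()["joint_vel"]).max()); show(SEAT+seatR()@[0,-.001,.08],toolR(np.radians(-17.5)))
```

```text
-0.012 ctr [ 0.0005  0.0005 -0.012 ] ang [  -1.2  118.7 -121.1] r [0.0162 0.0162 0.0162]
-0.015 ctr [ 0.0023  0.0005 -0.015 ] ang [  -1.2  118.7 -121.1] r [0.0158 0.0159 0.0159]
-0.018 ctr [ 0.004   0.0005 -0.018 ] ang [  -1.2  118.7 -121.1] r [0.0154 0.0155 0.0155]
0.012465504904036872
shift [-0.2304  0.2058 -0.0516] turn [ 0.0601 -0.387  -0.1871] rows>= 3.1 4.5
```

```bash
python3 - <<'E'
from h import *
show(SEAT+seatR()@[.0018,.0002,.065],toolR(np.radians(-17.7)))
E
python3 -m crank '[[[-0.2304,0.206,-0.0516],[0.06,-0.387,-0.189],1],[[-0.2304,0.206,-0.0516],[0.06,-0.387,-0.189],1],[[-0.2304,0.206,-0.0516],[0.06,-0.387,-0.189],1],[[-0.2304,0.206,-0.0516],[0.06,-0.387,-0.189],1],[[-0.2304,0.206,-0.0516],[0.06,-0.387,-0.189],1],[[-0.2304,0.206,-0.0516],[0.06,-0.387,-0.189],1],[[-0.2304,0.206,-0.0516],[0.06,-0.387,-0.189],1],[[-0.2304,0.206,-0.0516],[0.06,-0.387,-0.189],1],[[-0.2304,0.206,-0.0516],[0.06,-0.387,-0.189],1],[[-0.2304,0.206,-0.0516],[0.06,-0.387,-0.189],1]]'; python3 st.py
python3 - <<'E'
from h import *
print(np.abs(telemetry.get_obs()["joint_vel"]).max(),telemetry.get_obs()["q"].round(2))
show(SEAT+seatR()@[.0018,.0002,.065],toolR(np.radians(-17.7)))
show(SEAT+seatR()@[.0018,.0002,.045],toolR(np.radians(-17.7)))
E
```

```text
shift [-0.2506  0.2081 -0.0291] turn [ 0.0607 -0.3869 -0.1892] rows>= 3.3 4.6
time: 18.45
tcp_pos: [0.6038, 0.0525, 0.1763]
eef_rot: [-2.931, 0.583, -2.971]
force: [0.0, 0.0, -0.8]
finger_gap: 0.0399
finger_force: 61.0
tcp in seat [ 0.0036 -0.0012  0.0809] F tool [0.4 0.2 0.6] T [-0.11  0.35  0.03] rot [-0.     0.004  0.307]
0.00977453055821028 [ 0.01  0.04  1.99 -0.24  0.53 -1.5 ]
shift [0.0028 0.0037 0.0317] turn [-0.0005  0.0028 -0.0009] rows>= 0.3 0.0
shift [0.0029 0.0037 0.0717] turn [-0.0005  0.0028 -0.0009] rows>= 0.7 0.0
```

```bash
python3 -m crank '[[[0.003,0.0037,0.02],[0,0.0028,0],1],[[0.003,0.0037,0.032],[0,0.0028,0],1],[[0.003,0.0037,0.044],[0,0.0028,0],1],[[0.003,0.0037,0.056],[0,0.0028,0],1],[[0.003,0.0037,0.064],[0,0.0028,0],1],[[0.003,0.0037,0.064],[0,0.0028,0],1]]'; python3 st.py;  python3 -m crank '[[[0,0,0.004],[0,0,0],1],[[0,0,0.008],[0,0,0],1],[[0,0,0.008],[0,0,0],1]]'; python3 st.py
```

```text
time: 19.05
tcp_pos: [0.6195, 0.0508, 0.1473]
eef_rot: [-2.932, 0.576, -2.971]
force: [0.6, 0.3, -0.6]
finger_gap: 0.04
finger_force: 61.0
tcp in seat [-0.0002  0.0003  0.0481] F tool [-0.2  0.4  0.8] T [-0.13  0.31 -0.01] rot [-0.    -0.002  0.308]
time: 19.35
tcp_pos: [0.6219, 0.0504, 0.1449]
eef_rot: [-2.932, 0.577, -2.971]
force: [0.2, 0.1, 0.1]
finger_gap: 0.04
finger_force: 61.0
tcp in seat [0.0005 0.0004 0.0447] F tool [-0.2  0.  -0. ] T [-0.05  0.3  -0.01] rot [-0.    -0.001  0.308]
```

```bash
python3 -m crank '[[[0,0,0],[0,0,0],1],[[0,0,0.004],[0,0,0],1],[[0,0,0.004],[0,0,0],1]]'; python3 st.py;  python3 -m crank '[[[0,0,0.004],[0,0,0],1],[[0,0,0.004],[0,0,0],1]]'; python3 st.py;  python3 -m crank '[[[0,0,0.004],[0,0,0],1],[[0,0,0.004],[0,0,0],1]]'; python3 st.py
```

```text
time: 19.65
tcp_pos: [0.6231, 0.0502, 0.1434]
eef_rot: [-2.932, 0.578, -2.971]
force: [0.9, -0.2, 0.0]
finger_gap: 0.0398
finger_force: 61.0
tcp in seat [0.0006 0.0004 0.0428] F tool [-0.7 -0.3  0.5] T [-0.08  0.21  0.03] rot [-0.    -0.001  0.308]
time: 19.85
tcp_pos: [0.6244, 0.0499, 0.1417]
eef_rot: [-2.932, 0.578, -2.971]
force: [0.4, -0.6, 0.1]
finger_gap: 0.04
finger_force: 61.0
tcp in seat [0.0007 0.0004 0.0407] F tool [-0.3 -0.6  0.2] T [-0.03  0.19 -0.01] rot [-0.    -0.     0.308]
time: 20.05
tcp_pos: [0.6256, 0.0497, 0.1403]
eef_rot: [-2.932, 0.578, -2.971]
force: [-0.8, -0.3, 1.4]
finger_gap: 0.04
finger_force: 61.2
tcp in seat [0.0008 0.0004 0.0388] F tool [-0.1 -0.5 -1.6] T [0.05 0.18 0.02] rot [-0.    -0.     0.308]
```

```bash
python3 -m crank '[[[0,0,0.004],[0,0,0],1],[[0,0,0.004],[0,0,0],1],[[0,0,0.004],[0,0,0],1]]'; python3 st.py;  python3 -m crank '[[[0,0,0.004],[0,0,0],1],[[0,0,0.004],[0,0,0],1],[[0,0,0.004],[0,0,0],1]]'; python3 st.py
```

```text
time: 20.35
tcp_pos: [0.6266, 0.0495, 0.1387]
eef_rot: [-2.932, 0.578, -2.971]
force: [-0.1, -1.0, 2.2]
finger_gap: 0.0399
finger_force: 61.4
tcp in seat [0.0008 0.0004 0.0369] F tool [-1.  -1.3 -1.7] T [0.12 0.17 0.03] rot [-0.    -0.     0.308]
time: 20.65
tcp_pos: [0.6277, 0.0492, 0.137]
eef_rot: [-2.932, 0.578, -2.971]
force: [-1.0, -0.8, 3.7]
finger_gap: 0.0397
finger_force: 61.5
tcp in seat [0.0008 0.0004 0.0349] F tool [-1.1 -1.4 -3.5] T [ 0.28  0.18 -0.02] rot [-0.    -0.     0.308]
```

```bash
python3 -m crank '[[[0,0,0.004],[0,0,0],1],[[0,0,0.008],[0,0,0],1],[[0,0,0.009],[0,0,0],1],[[0,0,0.009],[0,0,0],1]]'; python3 st.py;  python3 -m crank '[[[0,0,0.002],[0,0,0],1],[[0,0,0.002],[0,0,0],1]]'; python3 st.py
```

```text
time: 21.05
tcp_pos: [0.6302, 0.0487, 0.1335]
eef_rot: [-2.932, 0.578, -2.971]
force: [-4.9, -1.7, 7.4]
finger_gap: 0.04
finger_force: 62.0
tcp in seat [0.0009 0.0004 0.0306] F tool [ 0.2 -2.7 -8.6] T [ 0.34  0.35 -0.07] rot [-0.001 -0.     0.308]
time: 21.25
tcp_pos: [0.6306, 0.0486, 0.1331]
eef_rot: [-2.932, 0.578, -2.971]
force: [-8.7, -0.4, 11.7]
finger_gap: 0.0401
finger_force: 62.7
tcp in seat [0.001  0.0003 0.03  ] F tool [  0.8  -1.9 -14.4] T [ 0.47  0.53 -0.01] rot [-0.001 -0.     0.308]
```

```bash
python3 -m crank '[[[0,0,-0.003],[0,0,0],1],[[0,0,-0.003],[0,0,0],1]]'; python3 st.py; python3 -m crank '[[[0,0,0],[0,0,0.08],1],[[0,-0.0005,0],[0,0,0.16],1],[[0,-0.001,0],[0,0,0.25],1],[[0,-0.001,0],[0,0,0.33],1],[[0,-0.001,0],[0,0,0.33],1]]'; python3 st.py
```

```text
time: 21.45
tcp_pos: [0.6298, 0.0488, 0.134]
eef_rot: [-2.932, 0.578, -2.971]
force: [-4.0, -1.0, 6.2]
finger_gap: 0.0402
finger_force: 61.8
tcp in seat [0.0008 0.0004 0.0312] F tool [ 0.1 -1.8 -7.2] T [0.33 0.26 0.02] rot [-0.    -0.     0.308]
time: 21.95
tcp_pos: [0.6305, 0.0483, 0.1346]
eef_rot: [2.995, 0.596, 2.684]
force: [-4.0, -0.7, 6.1]
finger_gap: 0.0403
finger_force: 61.8
tcp in seat [0.0018 0.     0.0312] F tool [-0.7 -1.4 -7.2] T [ 0.42 -0.08 -0.04] rot [-0.     0.001 -0.212]
```

```bash
python3 -m crank '[[[0,-0.0005,0],[0,0,0.08],1],[[0.001,-0.001,0],[0,0,0.16],1],[[0.001,-0.001,0],[0,0,0.24],1],[[0.001,-0.001,0],[0,0,0.32],1],[[0.001,-0.001,0],[0,0,0.32],1]]'; python3 st.py;  python3 -m crank '[[[0,0,0],[0,0,0.04],1],[[0,0,0],[0,0,0.04],1]]'; python3 st.py
```

```text
time: 22.45
tcp_pos: [0.6299, 0.0477, 0.1342]
eef_rot: [2.711, 0.449, 2.127]
force: [-3.1, -1.7, 6.1]
finger_gap: 0.04
finger_force: 61.8
tcp in seat [ 0.0012 -0.0007  0.0311] F tool [-2.5 -0.9 -6.5] T [ 0.5  -0.4   0.06] rot [-0.     0.001 -0.715]
time: 22.65
tcp_pos: [0.6299, 0.0475, 0.1342]
eef_rot: [2.685, 0.423, 2.065]
force: [-3.2, -3.3, 6.6]
finger_gap: 0.0396
finger_force: 61.8
tcp in seat [ 0.0012 -0.0008  0.0311] F tool [-3.9 -1.5 -6.8] T [ 0.55 -0.5   0.02] rot [-0.001  0.001 -0.776]
```

```bash
python3 -m crank '[[[0,0,0],[0,0,0.04],1],[[0,0,0],[0,0,0.04],1]]'; python3 st.py;  python3 -m crank '[[[0,0,0],[0,0,0.03],1],[[0,0,0],[0,0,0.03],1]]'; python3 st.py
```

```text
time: 22.85
tcp_pos: [0.6297, 0.0475, 0.134]
eef_rot: [2.662, 0.394, 2.005]
force: [-4.7, -2.5, 7.0]
finger_gap: 0.0403
finger_force: 61.8
tcp in seat [ 0.0009 -0.0009  0.0311] F tool [-3.  -1.8 -8.1] T [ 0.58 -0.51 -0.03] rot [-0.001  0.001 -0.839]
time: 23.05
tcp_pos: [0.6296, 0.0473, 0.134]
eef_rot: [2.645, 0.373, 1.96]
force: [-4.4, -3.0, 7.2]
finger_gap: 0.0401
finger_force: 61.8
tcp in seat [ 0.0009 -0.0011  0.0311] F tool [-3.7 -1.6 -8.1] T [ 0.55 -0.61 -0.18] rot [-0.001  0.001 -0.885]
```

```bash
python3 -m crank '[[[0,0,0],[0,0,0.02],1],[[0,0,0],[0,0,0.02],1]]'; python3 st.py
```

```text
time: 23.25
tcp_pos: [0.6296, 0.0473, 0.134]
eef_rot: [2.635, 0.358, 1.932]
force: [-4.5, -3.8, 6.3]
finger_gap: 0.0399
finger_force: 61.8
tcp in seat [ 0.0009 -0.0011  0.0311] F tool [-4.1 -2.3 -7.2] T [ 0.61 -0.64 -0.21] rot [-0.001  0.001 -0.916]
```

```bash
python3 -m crank '[[[0,0,0],[0,0,0.03],1],[[0,0,0],[0,0,0.03],1]]'; python3 st.py; python3 -m crank '[[[0,0,0],[0,0,0.03],1],[[0,0,0],[0,0,0.03],1]]'; python3 st.py
```

```text
time: 23.45
tcp_pos: [0.6296, 0.0472, 0.134]
eef_rot: [2.62, 0.335, 1.888]
force: [-3.5, -4.6, 6.9]
finger_gap: 0.0401
finger_force: 61.9
tcp in seat [ 0.0009 -0.0012  0.0311] F tool [-5.3 -1.4 -7.1] T [ 0.61 -0.72 -0.34] rot [-0.001  0.001 -0.963]
time: 23.65
tcp_pos: [0.6296, 0.0471, 0.134]
eef_rot: [2.607, 0.312, 1.845]
force: [-4.3, -4.7, 7.2]
finger_gap: 0.04
finger_force: 61.9
tcp in seat [ 0.0009 -0.0013  0.0311] F tool [-5.4 -1.7 -7.8] T [ 0.63 -0.8  -0.27] rot [-2.00e-03  1.00e-03 -1.01e+00]
```

```bash
python3 -m crank '[[[0,0,-0.004],[0,0,-0.01],1],[[0,0,-0.007],[0,0,-0.01],1],[[0,0,-0.007],[0,0,-0.01],1]]'; python3 st.py; python3 -m crank '[[[0,0,-0.004],[0,0,0],1],[[0,0,-0.004],[0,0,0],1]]'; python3 st.py
```

```text
time: 23.95
tcp_pos: [0.6278, 0.0475, 0.1363]
eef_rot: [2.611, 0.319, 1.86]
force: [-0.4, -4.6, 3.7]
finger_gap: 0.0395
finger_force: 62.7
tcp in seat [ 0.0008 -0.0013  0.034 ] F tool [-5.2 -0.4 -2.7] T [ 0.42 -0.85 -0.18] rot [-0.001  0.001 -0.994]
time: 24.15
tcp_pos: [0.6267, 0.0478, 0.138]
eef_rot: [2.611, 0.319, 1.859]
force: [0.2, -5.3, 3.2]
finger_gap: 0.04
finger_force: 62.8
tcp in seat [ 0.0008 -0.0012  0.0361] F tool [-5.9 -0.5 -1.9] T [ 0.34 -0.86 -0.23] rot [-0.001  0.001 -0.994]
```

```bash
python3 -m crank '[[[0,0,-0.003],[0,0,0],1],[[0,0,-0.003],[0,0,0],1]]'; python3 st.py
```

```text
time: 24.35
tcp_pos: [0.6263, 0.0478, 0.1383]
eef_rot: [2.611, 0.319, 1.859]
force: [12.6, -5.6, -7.8]
finger_gap: 0.0394
finger_force: 65.1
tcp in seat [ 0.0006 -0.0013  0.0365] F tool [-6.1  3.9 14.1] T [-0.21 -1.03 -0.19] rot [-0.001  0.001 -0.995]
```

```bash
python3 -m crank '[[[0,0,0.004],[0,0,0],1],[[0,0,0.004],[0,0,0],1],[[0,0,0.004],[0,0,0],0.5],[[0,0,0.004],[0,0,0],0.2],[[0,0,0.004],[0,0,0],0],[[0,0,0.004],[0,0,0],0],[[0,0,0.004],[0,0,0],0],[[0,0,-0.05],[0,0,0],0],[[0,0,-0.14],[0,0,0],0],[[0,0,-0.2],[0,0,0],0],[[0,0,-0.2],[0,0,0],0],[[0,0,-0.2],[0,0,0],0]]'
python3 - <<'E'
from h import *
c=imaging.calibration("wrist"); i=imaging.read_camera("wrist")[:,:,::-1]; cv2.imwrite("pics/w_end.png",i)
p,M=pose();print((seatR().T@(p-SEAT)).round(4))
for z in(.05,.054): print("cap top pred",z,proj("wrist",SEAT+seatR()@[0,0,z],c).round(1), "dia px",(.042*314/( (cam('wrist',c)[1]@(SEAT+seatR()@[0,0,z])+cam('wrist',c)[2])[2])).round(2),"mark tri", (2*.0162*314/( (cam('wrist',c)[1]@(SEAT+seatR()@[0,0,z])+cam('wrist',c)[2])[2])).round(2))
u,v=map(int,proj("wrist",SEAT+seatR()@[0,0,.05],c))
g=cv2.cvtColor(i,cv2.COLOR_BGR2HSV)
g=g[v-40:v+40,u-40:u+40]
n,l,s,ct=cv2.connectedComponentsWithStats(cv2.inRange(g,(0,0,110),(40,90,255)))
print([(s[k,4],(ct[k]+[u-40,v-40]).round(1).tolist()) for k in range(1,n) if 8<s[k,4]<300])
n,l,s,ct=cv2.connectedComponentsWithStats(cv2.inRange(g,(0,0,0),(180,255,45)))
print([(s[k].tolist(),(ct[k]+[u-40,v-40]).round(1).tolist()) for k in range(1,n) if s[k,4]>100])
m=cv2.inRange(cv2.cvtColor(i,cv2.COLOR_BGR2HSV),(45,70,30),(85,255,255)); print("green",cv2.boundingRect(cv2.findNonZero(m[v-70:v+70,u-70:u+70])))
E
```

```text
time: 25.55
tcp_pos: [0.5693, 0.0605, 0.2218]
eef_rot: [2.609, 0.318, 1.859]
force: [0.2, 0.7, -0.7]
finger_gap: 0.0855
finger_force: 0.0
[-0.0005 -0.0004  0.1375]
cap top pred 0.05 [276.7 214.3] dia px 53.94 mark tri 41.61
cap top pred 0.054 [276.7 216. ] dia px 54.8 mark tri 42.27
[(np.int32(17), [303.4, 180.1]), (np.int32(26), [293.4, 202.8]), (np.int32(29), [257.9, 204.7]), (np.int32(27), [277.6, 232.4]), (np.int32(10), [293.6, 239.5])]
[([14, 8, 53, 55, 1340], [275.9, 207.0])]
green (35, 22, 70, 65)
```

```bash
python3 -c "
from bench import finish_job
print(finish_job())"
```

```text
the job is handed in; nothing more can be done
None
```

I loaded the disc (cork up), the green roll and the black cap in order and handed the job in at about 25.6 s. The cap held locked under a 14 N pull before I let go, and the last picture fits a cap resting at about 24 mm. The hand-in returned no verdict.

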